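# Turn a door panel over onto the planing board and lock the clamp

### The arm

A 6-joint arm with a two-finger parallel gripper is mounted at the origin on a cart in front of the work surface, level with it; the furniture and walls round the work are solid. World frame = base frame: x ahead of the robot, y to its left, z up, the work surface at z = 0. Lengths are in mm, angles in rad, forces in N, time in s.
With the tool pointing down it reaches from about 275 to 750 mm from the base axis. Payload 10.2 kg.
Tool frame: the origin (TCP) lies on the centre line of the jaws, within the pads' length; the fingertips stand 17 mm ahead of it and the grasp point (between the pads) lies 2 mm behind it; z points along the fingers, y is the line along which they close (so a half turn about z gives the same grasp; the last joint's range is limited). The gripper opens to 85 mm and grips with 20 to 120 N. Pads are 22 mm wide; open, the fingers measure 114 mm over their backs; the gripper's body (76 mm by 85 mm) begins 54 mm behind the grasp point. The pads swing forward as they close: fully open they stand 13 mm farther back than shut.
Start: joints at [0.908, 0.313, 1.498, -0, 1.331, -0.223], TCP at [223.536, 475.04, 248.294] pointing down, gripper open.
Joint ranges: [-2.94, 2.94], [-0.97, 2.17], [0.19, 2.56], [-1.23, 4.37], [0.02, 3.11], [-2.88, 2.88]. Speed limits (rad/s): [2.39, 2.39, 3.01, 3.14, 3.14, 3.14].

### API

Orientations are given as a unit quaternion [w, x, y, z].
In Python, from rig import ctrl gives the robot as it stands. The module is installed in compiled form; this text tells all that it offers.
- The arm moves only by the shell command python3 -m jog 'ROWS' [FORCE]. ROWS is JSON, a list of rows, each an object with "delta_pos": the shift along the world's x, y, z in mm, a list of three; "angular": the turn, a rotation vector about the world's x, y, z in rad, a list of three; "fingers": the opening, from 0 (shut) to 1 (fully open). In form: [{"delta_pos": [tx, ty, tz], "angular": [rx, ry, rz], "fingers": fingers}, ...]. A call has 1 to 10 rows; each row is the pose to reach, as a shift and turn from the pose commanded when the call began; what a row does not reach only later rows make up. A row lasts 1/8 s, in which the tool goes at most 62.5 mm and 10.7 degrees, less where a joint would pass 70% of its speed; a pose out of reach is approached as far as the arm can. A call with a gripper value outside its range is refused whole. The fingers move at their own pace and stop on an object; FORCE is the grip in N (left out, the last holds). Time passes only in rows, so rows that repeat a pose let the fingers close. It gives the time, the measured TCP pose, the force, the opening and the grip force at its end, in the units of the state.
- ctrl.sense(): the state, without advancing time (a new reading comes with each control period).
- ctrl.capture(name): name is "scene" or "top"; returns a dict with "pixels" (400x640x3 uint8, blue, green, red), "fx", "fy", "cx", "cy" (pixels), "dist" ([k1, k2, p1, p2, k3] as OpenCV has them; the pictures are not rectified), "R" (3x3) and "t" (3): a world point X has camera coordinates R X + t. Camera axes: x right, y down, z forward; pixel columns grow to the right and rows downward; lengths in mm; the calibration is good to about 2 mm. A picture is of the moment at which its call begins. There is no depth.
- ctrl.finish_job(): hands the job in; it is judged then, once.
The state is a dict: "time_s": time; "joints": joint angles; "dq": joint speeds; "tau": joint torques, N m; "eef_pos": TCP position; "ee_rot": TCP orientation; "force": force on the tool from outside, world axes, zero at the start; "wrist_torque": the same for the moment, N m; "grip_width": opening from 0.0 (shut) to 1.0 (fully open); "grip_force": force on a finger pad.
Only numpy, scipy, OpenCV 4.12 (cv2) and the standard library are available. Lean on these libraries where they do the work, as an engineer would, in place of code of your own. Each camera call takes 0.05 s, during which the arm holds its last target. There are 200 camera calls.

### The job

The door panel lies on its face in front of the planing board: push it up against the board's front edge and tip it over that edge so that it lands on the board raised face up, then slide it home against the back stop and side stop. With the turnscrew, not the fingers, turn the brass clamp clockwise until it bears tightly on the panel's edge. Put the turnscrew back upright in its stand and leave the other tools on the bench where they lie.

Things in the scene. Friction and masses are not known exactly. Their poses are not given: they have to be found in the camera images.
- panel_mid (a point): Middle of the door panel, half-way through its thickness, 8 mm above what it lies on. Brown wooden plate, about 0.2 kg, 100 mm (x) by 120 mm (y) by 16 mm. Its z axis points out of the flat back: up at the start (panel on its face), down when it lies face up. Its x axis starts pointing roughly to the board.
- panel: The same panel; origin in the middle of its face. The face has a raised field 54 x 74 mm, from which bevels slope off all round to a rim only 7 mm thick next to the back. At the start the field rests on the bench and the rim hangs 9 to 16 mm above it. Lifted by friction at its near rim while pushed to the board, it rolls up about its far edge, back towards the board.
- board: Pale plywood planing board, 18 mm thick, fixed. Origin on the bench top under the middle of its front edge (the one towards the robot); x runs in over the board, y to its left. It covers x 0 to 138 mm, y -127 to +93 mm. The upright front edge at x = 0 is the fence to tip the panel against. The panel tipped past upright falls flat on the board.
- board_home (a point): Where the middle of the panel is when home, at x = 62 mm, y = 0, z = 26 mm of the board, axes as the board's. Two dark strips 10 mm high on the board are the stops: the back stop, front face 50 mm beyond this point in x (y -72 to +78 mm), and the side stop, right face 60 mm to its left (x 82 to 112 mm of the board, after a slanting lead-in). The panel's 120 mm run along y.
- clamp (a joint): Angle of the brass eccentric clamp right of the panel's place. 0 = open, grows clockwise seen from above, stop at 1.9 rad; starts at 0 to 0.2, leaving 144 mm free up to the side stop. It turns with 0.06 N m and stays where it is left. It pushes the panel to the side stop, touches the panel that is home at about 1.2 rad and is tight some 0.15 rad later.
- clamp_slot (a point): Middle of the floor of the straight slot across the clamp's round hub, on the clamp's upright axis (x = 100, y = -99 mm of the board), 26 mm above the bench. x runs along the slot and to the clamp's nose (42 mm from the axis, 7 mm thick, lying on the board). Slot 7 mm wide, 12 mm at the top, 7 mm deep, 25 mm long, open-ended; hub 26 mm across.
- turnscrew_grip (a point): Middle of the pale wooden handle of the turnscrew, a stout screwdriver 142 mm long, 0.16 kg, 104 mm above its tip. It stands in the stand, blade down; z points from tip to butt. The handle is 33 mm wide along its x and 24 mm across two flats facing its +y and -y, 76 to 136 mm above the tip: grasp it across the flats.
- turnscrew_tip (a point): Tip of the turnscrew's blade, on its axis. The blade is 18 mm wide along the turnscrew's x axis and 3.3 mm thick along y. Above it come a round 9 mm shaft and, 56 mm above the tip, a round brass collar 29 mm across whose underside rests on the stand.
- stand_hole (a point): Centre of the mouth of the hole in the stand, a fixed dark wooden block 66 x 66 x 72 mm: an upright round hole of 24 mm right through, its mouth 72 mm above the bench. With the turnscrew in place its collar rests on the block and its tip is 16 mm above the bench. A fixed pile of long planks, up to 80 mm high, lies between stand and board.
- turnscrew: The turnscrew; origin at the tip of its blade, axes as for its tip.
- block_plane: Bystander, to be left alone: block plane (black iron body, 92 x 155 x 59 mm).
- pencil: Bystander, to be left alone: yellow carpenter's pencil (161 mm long, 7 mm thick).
Not all that is in view belongs to the job. Of the things that look like the turnscrew, the smaller one is meant.

How it is judged (in metres and radians):
On the way, in this order (a step that is already met when the one before it is completed fails the run):
1. the panel stands tipped up at the front edge of the board (angle between panel_mid's own z axis and vertical between 1 and 1.9 rad and x of panel_mid in the frame of board between -0.06 and 0.02 m and z of panel_mid in the frame of board below 0.075 m), for 0.1 s.
2. with the panel face up and home, the clamp is turned up tight against it by the turnscrew's blade in the slot (angle between panel_mid's own z axis and vertical above 3.05 rad and x of panel_mid in the frame of board between 0.0585 and 0.066 m and y of panel_mid in the frame of board between -0.003 and 0.004 m and height (world z) of panel_mid between 0.022 and 0.03 m and angle between the x axis of panel_mid and the x axis of board, either way round below 0.05 rad and value of joint clamp above 1 rad and contact force between clamp and panel above 1 N and distance between turnscrew_tip and clamp_slot below 0.008 m and contact force between turnscrew and clamp above 0.2 N), for 0.1 s.
At the end, for the whole second after the job is handed in: the panel lies face up, flat on the board, its middle within about 3 mm of home (square to 3 degrees), the clamp is past 1.0 rad and still presses on it with over 1 N, and the turnscrew is at rest upright in its stand, its collar within 6 mm of the block (angle between panel_mid's own z axis and vertical above 3.05 rad and x of panel_mid in the frame of board between 0.0585 and 0.066 m and y of panel_mid in the frame of board between -0.003 and 0.004 m and height (world z) of panel_mid between 0.022 and 0.03 m and angle between the x axis of panel_mid and the x axis of board, either way round below 0.05 rad and linear speed of each of panel, turnscrew below 0.01 m/s and value of joint clamp above 1 rad and contact force between clamp and panel above 1 N and horizontal distance between turnscrew_tip and stand_hole below 0.01 m and height (world z) of turnscrew_tip below 0.022 m and angle between turnscrew_tip's own z axis and vertical below 0.12 rad); the robot touches nothing.
It fails at once if the fingers push the clamp (contact force between the fingers and clamp above 3 N).
It fails at once if a tool of the bench is moved by more than 20 mm (distance of any of block_plane, pencil from where it was at the start of the episode above 0.02 m).
It also fails if it takes over 69 s, if anything falls off the work surface, if the arm or the gripper's body presses on something with over 40 N, if the wrist force passes 120 N, or if a joint passes its speed limit or range.

## Working session

There is one attempt and no reset: what is moved stays moved. The work goes in short steps, Python scripts to look and compute and a shell command to move; the robot and the scene stay as the last step left them, time stands still between calls to the robot, and variables do not carry over. Pictures are saved under pics/ and viewed, at most 10 in all, crops included, and the job is handed in when it is done.

```bash
mkdir -p pics; cat > h.py <<'E'
import numpy as np, cv2, json, os
from rig import ctrl
def cap(n,save=None):
    c=ctrl.capture(n); 
    if save: cv2.imwrite('pics/'+save,c['pixels'])
    c['K']=np.array([[c['fx'],0,c['cx']],[0,c['fy'],c['cy']],[0,0,1.]]); c['d']=np.array(c['dist'],float)
    c['R']=np.array(c['R']);c['t']=np.array(c['t']).ravel(); return c
def ray(c,uv):
    p=cv2.undistortPoints(np.array([[uv]],float),c['K'],c['d'])[0,0]
    return -c['R'].T@c['t'], c['R'].T@np.array([p[0],p[1],1])
def at(c,uv,z):
    o,d=ray(c,uv); return o+d*(z-o[2])/d[2]
def proj(c,X):
    return cv2.projectPoints(np.array(X,float).reshape(-1,3),cv2.Rodrigues(c['R'])[0],c['t'],c['K'],c['d'])[0].reshape(-1,2)
E
python3 - <<'E'
from h import *
import pickle
for n in('scene','top'):
    c=cap(n,n+'0.png'); pickle.dump(c,open(n+'0.pkl','wb'))
    print(n,-c['R'].T@c['t'],c['R'][2],c['fx'])
s=ctrl.sense();print(s)
E
```

```text
scene [  78.60153518 -655.3362041   723.39401932] [ 0.53621447  0.46894587 -0.7018289 ] 363.5108683468179
top [ 368.94766134 -260.6270743  1064.74297212] [ 0.16785503  0.01538167 -0.98569168] 439.8411019323283
{'time_s': 0.1, 'joints': array([ 9.07621678e-01,  3.13364497e-01,  1.49837926e+00, -1.05295396e-05,
        1.33099660e+00, -2.23446756e-01]), 'dq': array([-1.35509300e-03,  5.48262563e-05, -1.48794548e-03,  1.51578210e-04,
        3.04836972e-04,  3.40425803e-04]), 'tau': array([ 2.00472576e-03, -4.12902904e+01, -2.60143036e+01, -2.27632709e-04,
        3.08781564e-03, -3.29043689e-05]), 'eef_pos': array([223.38667896, 474.86241248, 247.80058001]), 'ee_rot': array([-2.41524883e-04,  2.18095587e-01,  9.75927244e-01, -5.20575296e-04]), 'force': array([-0.13591957, -0.16531449,  0.85838894]), 'wrist_torque': array([ 0.00483875, -0.02308335,  0.02061376]), 'grip_force': 0.0, 'grip_width': 0.9998148029717314}
```

View pics/scene0.png

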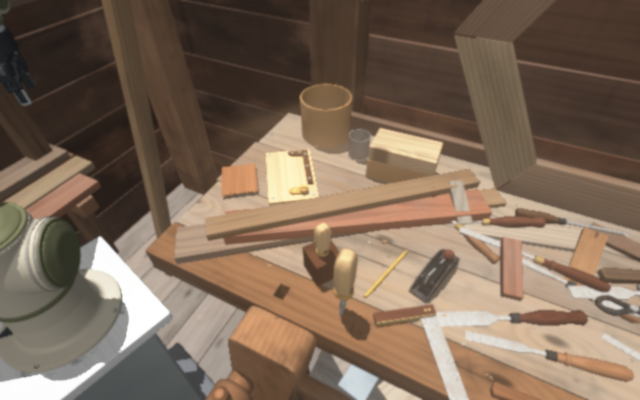

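View pics/top0.png

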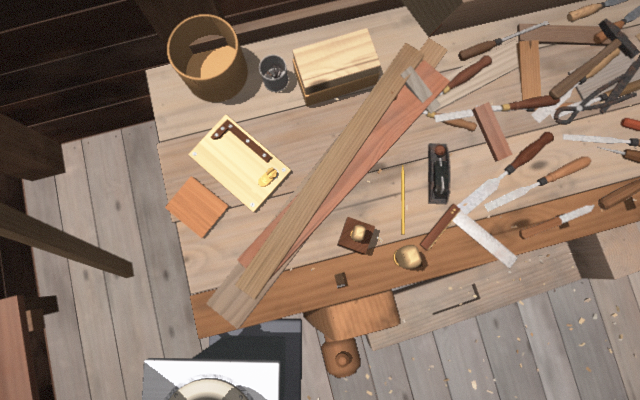

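The scene and top pictures show the panel at about (197,207), the board at (240,162) with the brass clamp at (268,177), and the stand with the small turnscrew at (358,234). The bigger decoy is at (410,257). I'll enlarge the top view.

```bash
python3 - <<'E'
import cv2
a=cv2.imread('pics/top0.png')
cv2.imwrite('pics/c1.png',cv2.resize(a[108:248,155:305],None,fx=5.3,fy=4.28,interpolation=3)[:600] if 0 else cv2.resize(a[108:248,155:305],None,fx=4,fy=4,interpolation=3))
b=cv2.resize(a[205:275,325:440],None,fx=5,fy=5,interpolation=3)
s=cv2.imread('pics/scene0.png')
d=cv2.resize(s[215:325,295:375],None,fx=4,fy=4,interpolation=3)
import numpy as np
o=np.zeros((440,575+10,3),np.uint8);o[:350,:575]=b
o2=np.zeros((440,320,3),np.uint8);o2[:]=d
cv2.imwrite('pics/c2.png',np.hstack([o[:, :470],o2]))
E
```

```text
(no output)
```

View pics/c1.png

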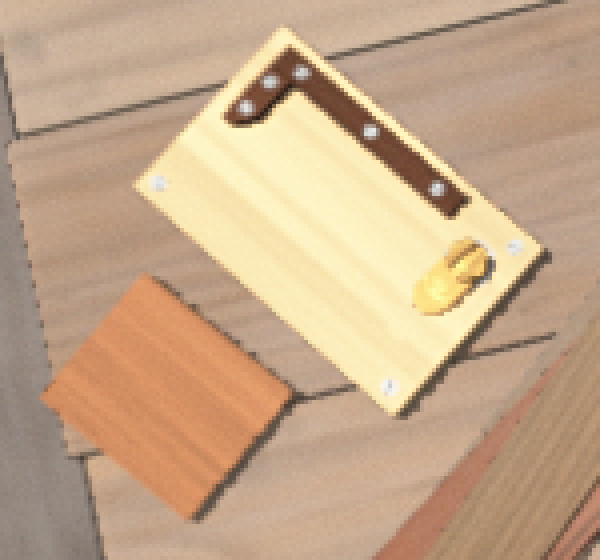

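View pics/c2.png

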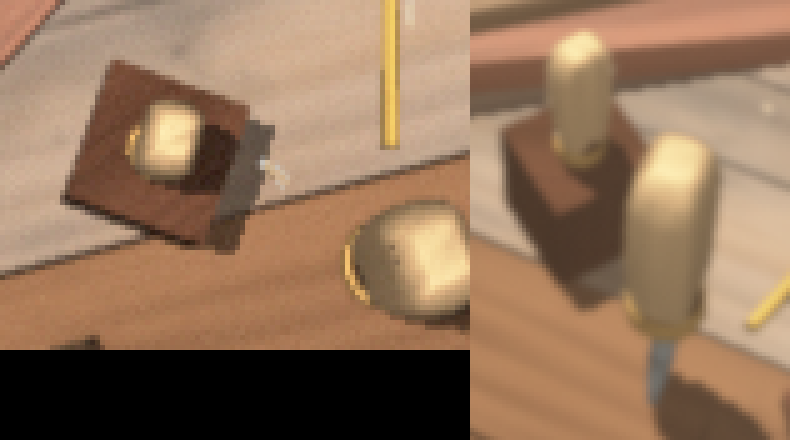

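c1 shows the board's top-face corners at (135,185), (284,28), (548,250) and (398,415), the panel corners at (147,275), (294,398), (195,520) and (42,398), and the hub near (468,262). c2 shows the stand top with the handle butt at about (172,137).

```bash
cat > m.py <<'E'
from h import *
import pickle
from scipy.optimize import least_squares
c=pickle.load(open('top0.pkl','rb'))
f1=lambda u,v,s=4,x=155,y=108:(x+(u+.5)/s-.5,y+(v+.5)/s-.5)
f2=lambda u,v:f1(u,v,5,325,205)
def fit(mod,px,z,x0):
    mod=np.array(mod,float);px=np.array(px)
    def X(p): 
        C,S=np.cos(p[2]),np.sin(p[2]); return np.c_[mod@np.array([[C,S],[-S,C]])+p[:2],np.full(len(mod),z)]
    r=least_squares(lambda p:(proj(c,X(p))-px).ravel(),x0,x_scale=[1,1,.01]); return r.x,np.abs(r.fun).max()
for p in [f1(135,185),f1(284,28),f1(548,250),f1(398,415)]: print(at(c,p,18)[:2])
b=fit([(0,93),(138,93),(138,-127),(0,-127)],[f1(135,185),f1(284,28),f1(548,250),f1(398,415)],18,[300,0,.8]); print('board',b)
p=fit([(50,60),(50,-60),(-50,-60),(-50,60)],[f1(147,275),f1(294,398),f1(195,520),f1(42,398)],16,[200,100,.8]);print('panel',p)
x,y,a=b[0];R=np.array([[np.cos(a),-np.sin(a)],[np.sin(a),np.cos(a)]])
print('panel in board',R.T@(p[0][:2]-b[0][:2]),p[0][2]-a)
print('hub seen in board',R.T@(at(c,f1(468,262),33)[:2]-b[0][:2]))
for q in [(452,276),(488,250)]: print('slot end',R.T@(at(c,f1(*q),33)[:2]-b[0][:2]))
st=fit([(-33,33),(33,33),(33,-33),(-33,-33)],[f2(65,200),f2(112,60),f2(248,107),f2(212,245)],72,[400,-350,0]);print('stand',st)
print('butt',at(c,f2(174,135),158))
print('tcp-home board', R@[62,0]+b[0][:2], 'slot',R@[100,-99]+b[0][:2])
E
python3 m.py
```

```text
[643.85712057  73.67072478]
[745.66390227 -14.31564712]
[ 604.27156487 -182.80991209]
[502.17139942 -94.49691125]
board (array([582.38984658,   3.0604378 ,  -0.70265268]), np.float64(0.8126968343133285))
panel (array([512.19811797,  45.45766654,  -0.65728136]), np.float64(1.1823052264736873))
panel in board [-80.96442307 -13.00638177] 0.04537131508779202
hub seen in board [ 98.0853348  -99.08679223]
slot end [ 85.41446127 -97.51338747]
slot end [ 111.43657468 -103.31271882]
stand (array([ 4.43318388e+02, -3.35841769e+02, -3.00432856e-01]), np.float64(0.737726495916263))
butt [ 444.18004444 -335.43132334  158.        ]
tcp-home board [629.70394363 -37.00670858] slot [ 594.72472099 -137.11392103]
```

```bash
python3 - <<'E'
from h import *
import pickle
T=pickle.load(open('top0.pkl','rb'));S=pickle.load(open('scene0.pkl','rb'))
def pl(c,a,b):
    o,d=ray(c,a);_,e=ray(c,b);n=np.cross(d,e);n/=np.linalg.norm(n);return n,n@o
n1,k1=pl(T,(20,222),(128,270));n2,k2=pl(S,(118,0),(156,215))
d=np.cross(n1,n2);p=np.linalg.lstsq(np.array([n1,n2]),np.array([k1,k2]),rcond=None)[0]
d/=d[2];p=p-d*p[2];print(p,d)
for z in(-800,-400,0,400): print(z,proj(T,p+d*z),proj(S,p+d*z))
print(proj(S,[[223,475,248],[446,105,0],[0,0,0]]),proj(T,[[223,475,248]]))
E
```

```text
[591.46502975 799.02774173   0.        ] [ 0.04354375 -0.35687936  1.        ]
-800 [[ 16.28517225 220.3293908 ]] [[153.34492974 199.68245458]]
-400 [[-21.24220019 203.37380228]] [[145.4596255 154.4628941]]
0 [[-83.73754339 174.79430653]] [[133.77916823  88.20530352]]
400 [[-206.06920796  117.33315544]] [[114.63614532 -18.62062321]]
[[ 27.87941257  93.65164811]
 [209.36013395 184.37796703]
 [ 64.5164727  315.35977265]] [[-70.49839611 340.39537542]]
```

```bash
python3 -m jog '[{"delta_pos":[222,-370,-100],"angular":[0,0,-0.263],"fingers":0.65},{"delta_pos":[222,-370,-100],"angular":[0,0,-0.263],"fingers":0.65},{"delta_pos":[222,-370,-100],"angular":[0,0,-0.263],"fingers":0.65},{"delta_pos":[222,-370,-100],"angular":[0,0,-0.263],"fingers":0.65},{"delta_pos":[222,-370,-100],"angular":[0,0,-0.263],"fingers":0.65},{"delta_pos":[222,-370,-100],"angular":[0,0,-0.263],"fingers":0.65},{"delta_pos":[222,-370,-100],"angular":[0,0,-0.263],"fingers":0.65},{"delta_pos":[222,-370,-100],"angular":[0,0,-0.263],"fingers":0.65},{"delta_pos":[222,-370,-190],"angular":[0,0,-0.263],"fingers":0.65},{"delta_pos":[222,-370,-223],"angular":[0,0,-0.263],"fingers":0.65}]'
cat >> h.py <<'E'
B=np.array([582.4,3.1]);A=-0.7027
Rb=np.array([[np.cos(A),-np.sin(A)],[np.sin(A),np.cos(A)]])
def w(bx,by): return Rb@[bx,by]+B
def st():
    s=ctrl.sense();p=np.array(s['eef_pos']);f=np.array(s['force'])
    from scipy.spatial.transform import Rotation as r
    q=s['ee_rot'];M=r.from_quat([q[1],q[2],q[3],q[0]]).as_matrix()
    print('t',s['time_s'],'pos',p.round(1),'board',(Rb.T@(p[:2]-B)).round(1),'ztool',M[:,2].round(3),'yang',np.arctan2(M[1,1],M[0,1]).round(3),'Fb',(Rb.T@f[:2]).round(1),f[2].round(1),'grip',s['grip_width'],s['grip_force'],'j',s['joints'].round(2))
E
python3 - <<'E'
from h import *
st(); cap('top','top1.png'); c=cap('scene','s1.png')
a=cv2.imread('pics/top1.png');b=cv2.imread('pics/s1.png')
cv2.imwrite('pics/v1.png',np.hstack([cv2.resize(a[100:300,120:320],None,fx=2,fy=2),cv2.resize(b[100:300,180:380],None,fx=2,fy=2)]))
E
```

```text
time_s: 1.35
eef_pos: [445.5, 105.6, 24.2]
ee_rot: [0.001, 0.344, 0.939, 0.0]
force: [0.9, -0.1, -0.1]
grip_width: 0.649
grip_force: 0.0
t 1.35 pos [445.5 105.6  24.2] board [-170.7  -10.3] ztool [ 0.002  0.    -1.   ] yang 0.868 Fb [0.8 0.4] -0.1 grip 0.649064932375571 0.0 j [-0.02  0.5   1.92  0.    0.72 -0.89]
```

View pics/v1.png

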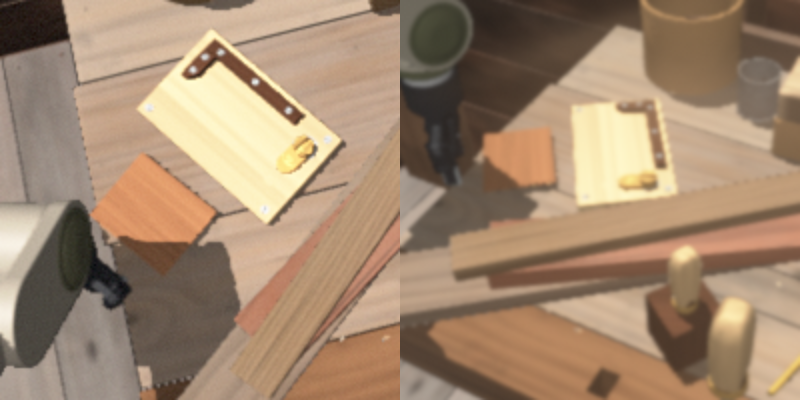

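The tool is at the left, behind the panel, with the fingers at about (450,185) in the scene half. The panel is still where it was. Pushing towards the board.

```bash
python3 -m jog '[{"delta_pos":[8,-6.5,-4],"angular":[0,0,0],"fingers":0.65},{"delta_pos":[16,-13.5,-4],"angular":[0,0,0],"fingers":0.65},{"delta_pos":[23,-19.5,-4],"angular":[0,0,0],"fingers":0.65},{"delta_pos":[29,-24.5,-4],"angular":[0,0,0],"fingers":0.65},{"delta_pos":[34,-28.8,-4],"angular":[0,0,0],"fingers":0.65},{"delta_pos":[38,-32.2,-4],"angular":[0,0,0],"fingers":0.65},{"delta_pos":[41,-34.7,-4],"angular":[0,0,0],"fingers":0.65},{"delta_pos":[43,-36.4,-4],"angular":[0,0,0],"fingers":0.65}]'
python3 -c "from h import *;st()"
```

```text
time_s: 2.45
eef_pos: [488.6, 68.6, 21.3]
ee_rot: [-0.0, 0.344, 0.939, -0.0]
force: [-1.7, 2.7, 2.0]
grip_width: 0.653
grip_force: 1.6
t 2.45 pos [488.6  68.6  21.3] board [-113.9  -10.7] ztool [-0.  0. -1.] yang 0.868 Fb [-3.1  1. ] 2.0 grip 0.6527989774094584 1.6369820589898154 j [-0.1   0.56  1.82  0.    0.76 -0.97]
```

```bash
python3 -m jog '[{"delta_pos":[1.5,-1.3,0],"angular":[0,0,0],"fingers":0.65},{"delta_pos":[3,-2.6,0],"angular":[0,0,0],"fingers":0.65},{"delta_pos":[3,-2.6,0],"angular":[0,0,0],"fingers":0.65}]'
python3 -c "from h import *;st()"
python3 -m jog '[{"delta_pos":[1.5,-1.3,0],"angular":[0,0,0],"fingers":0.65},{"delta_pos":[3,-2.6,0],"angular":[0,0,0],"fingers":0.65},{"delta_pos":[3,-2.6,0],"angular":[0,0,0],"fingers":0.65}]'
python3 - <<'E'
from h import *
st(); c=cap('top','top2.png')
cv2.imwrite('pics/v2.png',cv2.resize(c['pixels'][100:260,140:300],None,fx=3.7,fy=3.7,interpolation=3))
E
```

```text
time_s: 2.82
eef_pos: [489.4, 67.8, 21.1]
ee_rot: [-0.003, 0.344, 0.939, 0.0]
force: [-11.6, 14.1, 11.0]
grip_width: 0.653
grip_force: 8.7
t 2.825 pos [489.4  67.8  21.1] board [-112.8  -10.7] ztool [-0.005  0.003 -1.   ] yang 0.868 Fb [-18.    3.3] 11.0 grip 0.6533733359492756 8.679478294216096 j [-0.1   0.56  1.81  0.    0.77 -0.97]
time_s: 3.2
eef_pos: [489.6, 67.5, 21.0]
ee_rot: [-0.007, 0.344, 0.939, 0.001]
force: [-23.6, 28.7, 23.9]
grip_width: 0.654
grip_force: 18.4
t 3.2 pos [489.6  67.5  21. ] board [-112.4  -10.8] ztool [-0.012  0.006 -1.   ] yang 0.868 Fb [-36.5   6.7] 23.9 grip 0.654098756791273 18.37910821661353 j [-0.1   0.56  1.81  0.01  0.78 -0.98]
```

View pics/v2.png

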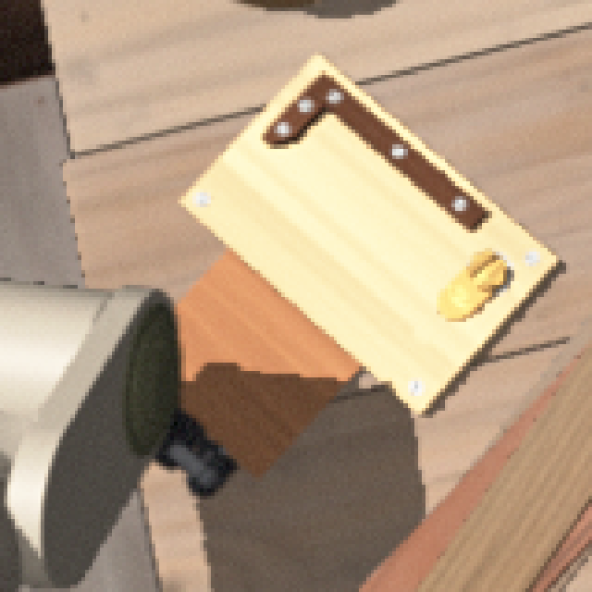

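The panel is against the board's front edge, nearly square, with the tool behind it at about (200,470). Next I lift by friction.

```bash
python3 -m jog '[{"delta_pos":[-1.1,1,3],"angular":[0,0,0],"fingers":0.65},{"delta_pos":[-1.1,1,7],"angular":[0,0,0],"fingers":0.65},{"delta_pos":[-1.0,0.9,12],"angular":[0,0,0],"fingers":0.65},{"delta_pos":[-0.5,0.4,17],"angular":[0,0,0],"fingers":0.65},{"delta_pos":[0.3,-0.3,22],"angular":[0,0,0],"fingers":0.65},{"delta_pos":[1.2,-1,27],"angular":[0,0,0],"fingers":0.65}]'
python3 - <<'E'
from h import *
st(); c=cap('scene');d=cap('top')
cv2.imwrite('pics/v3.png',np.hstack([cv2.resize(c['pixels'][120:220,200:330],None,fx=4,fy=4,interpolation=3)[:,:400],cv2.resize(d['pixels'][130:230,170:270],None,fx=4,fy=4,interpolation=3)]))
E
```

```text
time_s: 4.0
eef_pos: [491.7, 65.6, 47.0]
ee_rot: [-0.006, 0.344, 0.939, 0.001]
force: [-14.8, 21.2, 5.6]
grip_width: 0.651
grip_force: 12.5
t 4.0 pos [491.7  65.6  47. ] board [-109.6  -10.9] ztool [-0.01   0.005 -1.   ] yang 0.868 Fb [-25.    6.6] 5.6 grip 0.6513282410070963 12.536978647112846 j [-0.11  0.52  1.79  0.01  0.84 -0.98]
```

View pics/v3.png

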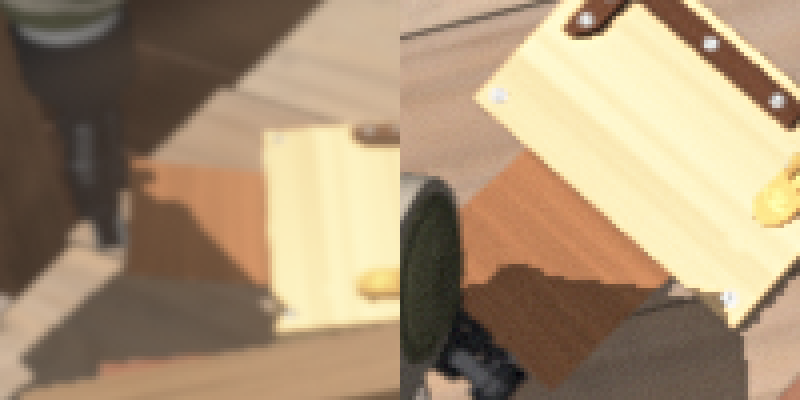

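The near rim is up and follows the fingers. The force is about 25 N with no slip, so I follow the arc.

```bash
python3 -m jog '[{"delta_pos":[1.7,-1.4,9],"angular":[0,0,0],"fingers":0.65},{"delta_pos":[4.7,-4,18],"angular":[0,0,0],"fingers":0.65},{"delta_pos":[8.5,-7.2,26],"angular":[0,0,0],"fingers":0.65},{"delta_pos":[13,-11,34],"angular":[0,0,0],"fingers":0.65},{"delta_pos":[18,-15.2,41],"angular":[0,0,0],"fingers":0.65}]'
python3 -c "from h import *;st()"

```

```text
time_s: 4.72
eef_pos: [514.1, 47.2, 89.7]
ee_rot: [0.001, 0.344, 0.939, -0.0]
force: [0.7, -1.0, -0.1]
grip_width: 0.647
grip_force: 0.0
t 4.725 pos [514.1  47.2  89.7] board [-80.6 -10.5] ztool [ 0.001 -0.001 -1.   ] yang 0.869 Fb [ 1.2 -0.3] -0.1 grip 0.6469717408824609 0.0 j [-0.14  0.48  1.71 -0.    0.95 -1.  ]
```

```bash
python3 - <<'E'
from h import *
c=cap('scene');d=cap('top')
cv2.imwrite('pics/v4.png',np.hstack([cv2.resize(c['pixels'][110:230,200:330],None,fx=3.5,fy=3.5,interpolation=3)[:,:400],cv2.resize(d['pixels'][110:230,170:280],None,fx=3.5,fy=3.5,interpolation=3)]))
E
```

```text
(no output)
```

View pics/v4.png

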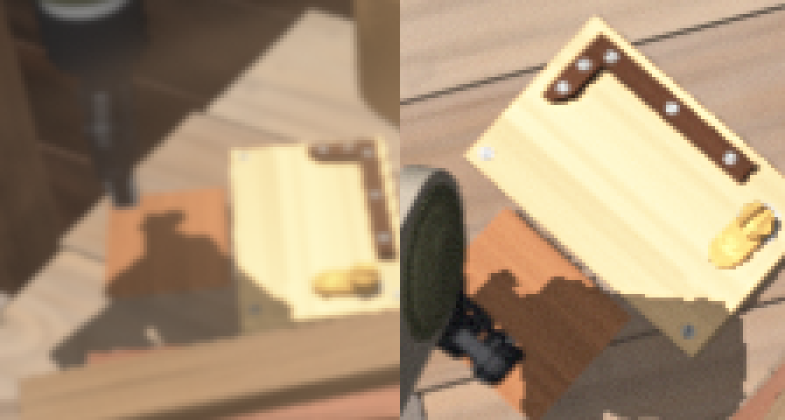

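The panel slipped off and lies flat again, close to the board: far edge at (235,200) in the left half, a few mm of gap. The fingertips held too little of the rim, so I go back behind it, probe the bench and push lower.

```bash
python3 -m jog '[{"delta_pos":[-32,27,0],"angular":[0,0,0],"fingers":0.65},{"delta_pos":[-64.4,54.5,0],"angular":[0,0,0],"fingers":0.65},{"delta_pos":[-64.4,54.5,-50],"angular":[0,0,0],"fingers":0.65},{"delta_pos":[-64.4,54.5,-70],"angular":[0,0,0],"fingers":0.65},{"delta_pos":[-64.4,54.5,-72],"angular":[0,0,0],"fingers":0.65}]'
python3 -c "from h import *;st()"
for i in 1 2 3 4; do python3 -m jog '[{"delta_pos":[0,0,-1.5],"angular":[0,0,0],"fingers":0.65},{"delta_pos":[0,0,-2],"angular":[0,0,0],"fingers":0.65}]' | egrep 'eef|force'; done
```

```text
time_s: 5.45
eef_pos: [448.7, 101.5, 16.2]
ee_rot: [-0.001, 0.344, 0.939, -0.0]
force: [-0.2, 0.2, 0.4]
grip_width: 0.648
grip_force: 0.0
t 5.45 pos [448.7 101.5  16.2] board [-165.6  -11.3] ztool [-0.002 -0.    -1.   ] yang 0.868 Fb [-0.3  0. ] 0.4 grip 0.648171017946758 0.0 j [-0.03  0.52  1.92 -0.    0.71 -0.9 ]
eef_pos: [449.9, 101.6, 16.0]
force: [0.4, 0.7, -0.7]
grip_force: 0.0
eef_pos: [449.4, 101.7, 13.5]
force: [0.6, 0.2, -0.7]
grip_force: 0.0
eef_pos: [449.6, 101.7, 12.7]
force: [-7.8, -0.5, 27.7]
grip_force: 13.9
eef_pos: [449.6, 101.7, 12.4]
force: [-16.1, -0.1, 56.2]
grip_force: 28.2
```

```bash
python3 -m jog '[{"delta_pos":[0,0,6],"angular":[0,0,0],"fingers":0.65},{"delta_pos":[10,-8.5,6],"angular":[0,0,0],"fingers":0.65},{"delta_pos":[20,-17,6],"angular":[0,0,0],"fingers":0.65},{"delta_pos":[29,-24.5,6],"angular":[0,0,0],"fingers":0.65},{"delta_pos":[35,-29.6,6],"angular":[0,0,0],"fingers":0.65},{"delta_pos":[39,-33,6],"angular":[0,0,0],"fingers":0.65},{"delta_pos":[41,-34.7,6],"angular":[0,0,0],"fingers":0.65},{"delta_pos":[42,-35.5,6],"angular":[0,0,0],"fingers":0.65}]'
python3 -c "from h import *;st()"
```

```text
time_s: 7.45
eef_pos: [489.3, 67.7, 14.9]
ee_rot: [-0.003, 0.344, 0.939, 0.0]
force: [-10.3, 14.1, 8.0]
grip_width: 0.652
grip_force: 8.3
t 7.45 pos [489.3  67.7  14.9] board [-112.8  -10.9] ztool [-0.005  0.002 -1.   ] yang 0.868 Fb [-16.9   4.1] 8.0 grip 0.6518572591027535 8.271659715101123 j [-0.1   0.57  1.82  0.    0.76 -0.97]
```

```bash
python3 -m jog '[{"delta_pos":[0,0,3],"angular":[0,0,0],"fingers":0.65},{"delta_pos":[0,0,6],"angular":[0,0,0],"fingers":0.65},{"delta_pos":[0,0,10],"angular":[0,0,0],"fingers":0.65}]' >/dev/null
python3 -c "from h import *;st()"
python3 -m jog '[{"delta_pos":[0.4,-0.4,4],"angular":[0,0,0],"fingers":0.65},{"delta_pos":[0.9,-0.8,8],"angular":[0,0,0],"fingers":0.65},{"delta_pos":[1.6,-1.4,12],"angular":[0,0,0],"fingers":0.65}]' >/dev/null
python3 -c "from h import *;st()"
```

```text
t 7.825 pos [489.3  67.6  24.6] board [-112.7  -10.9] ztool [-0.005  0.002 -1.   ] yang 0.868 Fb [-8.4  3.5] -0.2 grip 0.6528621227621073 4.440703382715583 j [-0.1   0.55  1.81  0.    0.78 -0.97]
t 8.2 pos [490.4  66.5  36.5] board [-111.2  -11. ] ztool [-0.006  0.003 -1.   ] yang 0.868 Fb [-12.5   3.3] 1.7 grip 0.6503048737702736 6.64467650000006 j [-0.1   0.53  1.8   0.    0.81 -0.97]
```

```bash
python3 -m jog '[{"delta_pos":[2.1,-1.8,11],"angular":[-0.065,-0.076,0],"fingers":0.65},{"delta_pos":[5.1,-4.3,21.6],"angular":[-0.129,-0.153,0],"fingers":0.65},{"delta_pos":[8.9,-7.5,31.9],"angular":[-0.194,-0.229,0],"fingers":0.65}]' >/dev/null
python3 -c "from h import *;st()"
```

```text
t 8.575 pos [500.5  58.5  69.2] board [-98.2 -10.7] ztool [ 0.226 -0.192 -0.955] yang 0.869 Fb [-0.1  0.3] 0.1 grip 0.6487610174088881 0.00016414705669376417 j [-0.03  0.43  1.9  -0.34  0.6  -0.64]
```

```bash
cat > pan.py <<'E'
from h import *
def pan(n='top'):
    c=cap(n); im=c['pixels']
    P=proj(c,[[*w(x,y),z] for x,y,z in [(-190,120,0),(130,120,0),(130,-127,0),(-190,-127,0)]]).astype(int)
    m=np.zeros(im.shape[:2],np.uint8);cv2.fillConvexPoly(m,cv2.convexHull(P),255)
    hsv=cv2.cvtColor(im,cv2.COLOR_BGR2HSV)
    o=cv2.inRange(hsv,(4,105,70),(16,255,255))&m
    o=cv2.morphologyEx(o,cv2.MORPH_OPEN,np.ones((3,3),np.uint8))
    k,l,s,ce=cv2.connectedComponentsWithStats(o)
    i=1+np.argmax(s[1:,4]); pts=np.argwhere(l==i)[:,::-1].astype(np.float32)
    print(n,'area',s[i,4],'centre px',ce[i].round(1))
    hull=cv2.convexHull(pts)[:,0]; q=cv2.approxPolyDP(hull,4,True)[:,0]
    for u in q: print(u,[(Rb.T@(at(c,u,z)[:2]-B)).round(0) for z in (16,)])
    return c,q
if __name__=='__main__':
    st();pan('top');pan('scene')
E
python3 pan.py
```

```text
t 8.575 pos [500.5  58.5  69.2] board [-98.2 -10.7] ztool [ 0.226 -0.192 -0.955] yang 0.869 Fb [-0.1  0.3] 0.1 grip 0.6487610174088881 0.00016414705669376417 j [-0.03  0.43  1.9  -0.34  0.6  -0.64]
top area 1787 centre px [204.8 193.8]
[236. 200.] [array([ -6., -74.])]
[207. 220.] [array([-88., -54.])]
[173. 186.] [array([-82.,  67.])]
[203. 168.] [array([-1., 42.])]
scene area 928 centre px [250.3 175.6]
[267. 192.] [array([ -4., -85.])]
[233. 184.] [array([-99., -37.])]
[236. 158.] [array([-92.,  81.])]
[265. 165.] [array([-5., 34.])]
```

```bash
cat >> h.py <<'E'
def tri(T,a,S,b):
    o1,d1=ray(T,a);o2,d2=ray(S,b)
    s=np.linalg.lstsq(np.c_[d1,-d2],o2-o1,rcond=None)[0]
    P,Q=o1+d1*s[0],o2+d2*s[1];m=(P+Q)/2
    return np.r_[Rb.T@(m[:2]-B),m[2]].round(1),np.linalg.norm(P-Q).round(1)
E
python3 - <<'E'
from h import *
import pickle
T=pickle.load(open('top0.pkl','rb'));S=pickle.load(open('scene0.pkl','rb'))
for a,b in [((207,220),(233,184)),((173,186),(236,158)),((236,200),(267,192)),((203,168),(265,165))]: print(tri(T,a,S,b))
c=cap('top');d=cap('scene')
cv2.imwrite('pics/v5.png',np.hstack([cv2.resize(d['pixels'][110:230,200:330],None,fx=3.5,fy=3.5,interpolation=3)[:,:400],cv2.resize(c['pixels'][110:230,170:280],None,fx=3.5,fy=3.5,interpolation=3)]))
E
```

```text
(array([-90.5, -59.7,  36.5]), np.float64(8.5))
(array([-85. ,  60.5,  32.2]), np.float64(8.6))
(array([ -5.8, -70.4,   2.4]), np.float64(1.4))
(array([-3.5, 45. ,  7.1]), np.float64(4.8))
```

```bash
python3 -m jog '[{"delta_pos":[-30,25.3,0],"angular":[0.1,0.115,0],"fingers":0.65},{"delta_pos":[-53,45,0],"angular":[0.194,0.229,0],"fingers":0.65},{"delta_pos":[-53,45,-35],"angular":[0.194,0.229,0],"fingers":0.65},{"delta_pos":[-53,45,-53],"angular":[0.194,0.229,0],"fingers":0.65},{"delta_pos":[-53,45,-53.5],"angular":[0.194,0.229,0],"fingers":0.65}]'
python3 pan.py
```

```text
time_s: 9.4
eef_pos: [448.5, 102.1, 14.7]
ee_rot: [-0.002, 0.345, 0.939, -0.0]
force: [-0.4, 0.0, -0.3]
grip_width: 0.652
grip_force: 0.0
t 9.4 pos [448.5 102.1  14.7] board [-166.1  -11. ] ztool [-0.003  0.001 -1.   ] yang 0.867 Fb [-0.3 -0.2] -0.3 grip 0.651846871555385 0.0 j [-0.03  0.52  1.92  0.    0.7  -0.9 ]
top area 2028 centre px [204.  199.1]
[235. 201.] [array([-10., -74.])]
[206. 229.] [array([-106.,  -67.])]
[173. 197.] [array([-102.,   48.])]
[201. 169.] [array([-6., 44.])]
scene area 1004 centre px [247.8 178.9]
[265. 191.] [array([-10., -80.])]
[231. 194.] [array([-103.,  -78.])]
[231. 167.] [array([-106.,   40.])]
[264. 164.] [array([-8., 39.])]
```

```bash
python3 -m jog '[{"delta_pos":[12,-10,0],"angular":[0,0,0],"fingers":0.65},{"delta_pos":[24,-20.3,0],"angular":[0,0,0],"fingers":0.65},{"delta_pos":[34,-28.8,0],"angular":[0,0,0],"fingers":0.65},{"delta_pos":[39,-33,0],"angular":[0,0,0],"fingers":0.65},{"delta_pos":[42,-35.6,0],"angular":[0,0,0],"fingers":0.65},{"delta_pos":[43.5,-36.8,0],"angular":[0,0,0],"fingers":0.65},{"delta_pos":[43.5,-36.8,0],"angular":[0,0,0],"fingers":0.65}]' > /dev/null
python3 -c "from h import *;st()"
python3 -m jog '[{"delta_pos":[0,0,4],"angular":[0,0,0],"fingers":0.65},{"delta_pos":[0.3,-0.3,8],"angular":[0,0,0],"fingers":0.65},{"delta_pos":[0.7,-0.6,12],"angular":[0,0,0],"fingers":0.65},{"delta_pos":[1.2,-1,16],"angular":[0,0,0],"fingers":0.65},{"delta_pos":[2,-1.7,20],"angular":[0,0,0],"fingers":0.65}]' >/dev/null
python3 -c "from h import *;st()"
```

```text
t 10.375 pos [489.4  67.7  15.5] board [-112.7  -10.8] ztool [-0.007  0.003 -1.   ] yang 0.868 Fb [-19.5   3.2] 13.6 grip 0.6506814594308278 9.93739867117256 j [-0.1   0.57  1.81  0.    0.76 -0.97]
t 11.0 pos [490.2  66.7  34.3] board [-111.4  -11.1] ztool [-0.011  0.005 -1.   ] yang 0.868 Fb [-21.7   6.7] 1.5 grip 0.6481317959648801 11.232881576288491 j [-0.1   0.54  1.8   0.    0.81 -0.98]
```

```bash
python3 -m jog '[{"delta_pos":[1.2,-1,5.6],"angular":[-0.032,-0.038,0],"fingers":0.65},{"delta_pos":[2.7,-2.3,11],"angular":[-0.065,-0.076,0],"fingers":0.65}]' >/dev/null
python3 -c "from h import *;st()"
```

```text
t 11.25 pos [491.8  65.1  44.9] board [-109.2  -11.2] ztool [ 0.064 -0.06  -0.996] yang 0.868 Fb [-32.4   8.4] 6.9 grip 0.6522275554491732 16.013440378010273 j [-0.08  0.5   1.84 -0.08  0.74 -0.89]
```

```bash
python3 -m jog '[{"delta_pos":[1.2,-1,5.3],"angular":[-0.032,-0.038,0],"fingers":0.65},{"delta_pos":[2.7,-2.3,10.5],"angular":[-0.065,-0.076,0],"fingers":0.65}]' >/dev/null
python3 -c "from h import *;st()"
```

```text
t 11.5 pos [494.7  62.8  55.6] board [-105.5  -11.1] ztool [ 0.141 -0.125 -0.982] yang 0.868 Fb [-35.1   6.3] 12.9 grip 0.65303196849271 16.09910722821951 j [-0.05  0.46  1.87 -0.19  0.66 -0.78]
```

```bash
python3 -m jog '[{"delta_pos":[1.7,-1.5,5.2],"angular":[-0.032,-0.038,0],"fingers":0.65},{"delta_pos":[3.4,-2.9,10.2],"angular":[-0.065,-0.076,0],"fingers":0.65}]' >/dev/null
python3 -c "from h import *;st()"
```

```text
t 11.75 pos [501.5  57.6  67. ] board [-96.9 -10.7] ztool [ 0.223 -0.192 -0.956] yang 0.869 Fb [0.5 0.8] -0.9 grip 0.6523196314216129 0.2761033832848625 j [-0.03  0.44  1.9  -0.34  0.6  -0.64]
```

```bash
python3 pan.py; python3 pan.py
```

```text
t 11.75 pos [501.5  57.6  67. ] board [-96.9 -10.7] ztool [ 0.223 -0.192 -0.956] yang 0.869 Fb [0.5 0.8] -0.9 grip 0.6523196314216129 0.2761033832848625 j [-0.03  0.44  1.9  -0.34  0.6  -0.64]
top area 1756 centre px [205.  193.6]
[236. 200.] [array([ -6., -74.])]
[207. 219.] [array([-86., -52.])]
[173. 186.] [array([-82.,  67.])]
[204. 169.] [array([-1., 38.])]
scene area 854 centre px [251.4 172.6]
[266. 192.] [array([ -7., -84.])]
[236. 179.] [array([-91., -17.])]
[236. 154.] [array([-93., 101.])]
[265. 165.] [array([-5., 34.])]
t 11.85 pos [502.5  57.   67.4] board [-95.9 -10.5] ztool [ 0.224 -0.192 -0.955] yang 0.869 Fb [-3.3 -0.7] 1.2 grip 0.6492760104134799 1.344661961775273 j [-0.03  0.44  1.9  -0.34  0.6  -0.64]
top area 1732 centre px [205.1 193.3]
[236. 200.] [array([ -6., -74.])]
[208. 219.] [array([-85., -54.])]
[174. 186.] [array([-80.,  65.])]
[204. 169.] [array([-1., 38.])]
scene area 841 centre px [251.5 172.5]
[266. 192.] [array([ -7., -84.])]
[237. 179.] [array([-88., -17.])]
[236. 154.] [array([-93., 101.])]
[265. 166.] [array([-5., 29.])]
```

```bash
python3 - <<'E'
from h import *
import pickle
T=pickle.load(open('top0.pkl','rb'));S=pickle.load(open('scene0.pkl','rb'))
for a,b in [((208,219.5),(236.5,179.5)),((173.5,185.5),(235.5,153.5)),((236,200),(266.5,192.5)),((203.5,168.5),(265.5,165))]: print(tri(T,a,S,b))
E
```

```text
(array([-81.9, -65.6,  56.6]), np.float64(0.3))
(array([-81.8,  51. ,  56.5]), np.float64(9.6))
(array([ -6.7, -69.9,   0.2]), np.float64(0.2))
(array([-2.7, 42.6,  8.8]), np.float64(3.1))
```

The panel is still up, resting on the fingers. The near edge triangulates to z≈56, about 0.55 rad. I continue rigidly about the far edge, turning the tool with the panel.

```bash
python3 -m jog '[{"delta_pos":[1,-0.8,-0.8],"angular":[0,0,0],"fingers":0.65},{"delta_pos":[3.5,-3,3.8],"angular":[0.032,0.038,0],"fingers":0.65},{"delta_pos":[6.3,-5.3,8.2],"angular":[0.065,0.076,0],"fingers":0.65}]' >/dev/null
python3 -c "from h import *;st()"
```

```text
t 12.325 pos [509.7  50.7  75.5] board [-86.2 -10.7] ztool [ 0.149 -0.128 -0.981] yang 0.868 Fb [-1.6 -1.4] -0.0 grip 0.6518930854326885 0.560011392353772 j [-0.07  0.45  1.83 -0.18  0.71 -0.82]
```

```bash
python3 -m jog '[{"delta_pos":[3.4,-2.9,3.5],"angular":[0,0,0],"fingers":0.65},{"delta_pos":[6.9,-5.8,6.5],"angular":[0,0,0],"fingers":0.65},{"delta_pos":[10.7,-9,9.5],"angular":[0,0,0],"fingers":0.65}]' >/dev/null
python3 pan.py
```

```text
t 12.7 pos [520.2  41.9  85.1] board [-72.5 -10.6] ztool [ 0.151 -0.13  -0.98 ] yang 0.868 Fb [-1.3 -0.4] 0.9 grip 0.6498923147365219 0.6141573406057432 j [-0.09  0.45  1.8  -0.17  0.74 -0.84]
top area 1286 centre px [207.2 189. ]
[236. 199.] [array([ -5., -72.])]
[213. 211.] [array([-63., -50.])]
[178. 177.] [array([-58.,  73.])]
[203. 168.] [array([-1., 42.])]
scene area 561 centre px [255.4 170.2]
[266. 190.] [array([ -7., -76.])]
[245. 173.] [array([-65.,   6.])]
[244. 153.] [array([-68., 103.])]
[264. 164.] [array([-8., 39.])]
```

```bash
python3 -m jog '[{"delta_pos":[3.8,-3.2,3],"angular":[0,0,0],"fingers":0.65},{"delta_pos":[7.6,-6.5,5.5],"angular":[0,0,0],"fingers":0.65},{"delta_pos":[11.4,-9.7,7.5],"angular":[0,0,0],"fingers":0.65},{"delta_pos":[15.3,-12.9,9],"angular":[0,0,0],"fingers":0.65},{"delta_pos":[19,-16.1,10.5],"angular":[0,0,0],"fingers":0.65}]' >/dev/null
python3 pan.py
```

```text
t 13.425 pos [539.5  25.7  95.7] board [-47.4 -10.5] ztool [ 0.151 -0.129 -0.98 ] yang 0.868 Fb [-1.5 -0.7] 0.7 grip 0.6488772437939764 0.3836312860948965 j [-0.12  0.46  1.74 -0.16  0.78 -0.89]
top area 393 centre px [202.7 176.9]
[222. 188.] [array([ -7., -28.])]
[196. 181.] [array([-36.,  33.])]
[184. 167.] [array([-30.,  80.])]
[204. 169.] [array([-1., 38.])]
scene area 279 centre px [260.  169.4]
[266. 188.] [array([ -6., -68.])]
[255. 170.] [array([-36.,  15.])]
[255. 152.] [array([-34., 103.])]
[264. 164.] [array([-8., 39.])]
```

```bash
python3 -m jog '[{"delta_pos":[3,-2.6,1],"angular":[0,0,0],"fingers":0.65},{"delta_pos":[6,-5.1,2],"angular":[0,0,0],"fingers":0.65},{"delta_pos":[9.2,-7.7,3],"angular":[0,0,0],"fingers":0.65},{"delta_pos":[12.2,-10.3,3],"angular":[0,0,0],"fingers":0.65},{"delta_pos":[15.3,-12.9,3],"angular":[0,0,0],"fingers":0.65},{"delta_pos":[18.3,-15.5,3],"angular":[0,0,0],"fingers":0.65},{"delta_pos":[21.4,-18.1,3],"angular":[0,0,0],"fingers":0.65},{"delta_pos":[24.4,-20.7,3],"angular":[0,0,0],"fingers":0.65}]' >/dev/null
python3 pan.py
```

```text
t 14.525 pos [563.8   5.1  98.6] board [-15.5 -10.5] ztool [ 0.151 -0.129 -0.98 ] yang 0.868 Fb [-0.9 -0.9] 0.1 grip 0.6493619994050482 0.2565685228910297 j [-0.15  0.5   1.67 -0.14  0.81 -0.93]
top area 153 centre px [207.4 172.5]
[219. 182.] [array([ -1., -12.])]
[202. 173.] [array([-12.,  35.])]
[195. 160.] [array([ 1., 71.])]
scene area 86 centre px [264.8 175. ]
[267. 165.] [array([ 1., 33.])]
[264. 187.] [array([-12., -63.])]
```

```bash
python3 -m jog '[{"delta_pos":[3,-2.6,0],"angular":[0,0,0],"fingers":0.65},{"delta_pos":[6,-5.1,-1],"angular":[0,0,0],"fingers":0.65},{"delta_pos":[9.2,-7.7,-2],"angular":[0,0,0],"fingers":0.65},{"delta_pos":[12.2,-10.3,-3],"angular":[0,0,0],"fingers":0.65},{"delta_pos":[15.3,-12.9,-5],"angular":[0,0,0],"fingers":0.65},{"delta_pos":[18.3,-15.5,-7],"angular":[0,0,0],"fingers":0.65},{"delta_pos":[21.4,-18.1,-9],"angular":[0,0,0],"fingers":0.65},{"delta_pos":[24.4,-20.7,-11],"angular":[0,0,0],"fingers":0.65}]' >/dev/null
python3 pan.py
```

```text
t 15.625 pos [588.1 -15.6  87.5] board [ 16.5 -10.6] ztool [ 0.151 -0.129 -0.98 ] yang 0.868 Fb [0.8 0.3] -0.4 grip 0.6519189372447471 0.0 j [-0.18  0.55  1.61 -0.14  0.81 -0.97]
top area 1270 centre px [228.3 177. ]
[253. 176.] [array([ 65., -65.])]
[227. 206.] [array([-31., -67.])]
[203. 186.] [array([-34.,  11.])]
[211. 154.] [array([38., 51.])]
[218. 147.] [array([62., 50.])]
scene area 849 centre px [272.  174.4]
[290. 185.] [array([ 62., -66.])]
[257. 188.] [array([-31., -64.])]
[255. 162.] [array([-35.,  53.])]
[286. 159.] [array([60., 53.])]
```

The panel has fallen onto the board (about x −32…63, y −65…52 in the picture fit). I retract behind it and push it home.

```bash
python3 -m jog '[{"delta_pos":[0,0,15],"angular":[0.06,0.07,0],"fingers":0.65},{"delta_pos":[-28,26,10],"angular":[0.129,0.153,0],"fingers":0.65},{"delta_pos":[-56,52,0],"angular":[0.129,0.153,0],"fingers":0.65},{"delta_pos":[-56,52,-35],"angular":[0.129,0.153,0],"fingers":0.65},{"delta_pos":[-56,52,-53],"angular":[0.129,0.153,0],"fingers":0.65},{"delta_pos":[-56,52,-54],"angular":[0.129,0.153,0],"fingers":0.65}]' >/dev/null
python3 -c "
import h
h.at_=h.at
h.at=lambda c,u,z:h.at_(c,u,25)
import pan;pan.at=h.at;h.st();pan.pan('top');pan.pan('scene')"
```

```text
t 16.475 pos [531.3  36.7  32.7] board [-60.7  -7.4] ztool [-0.003 -0.001 -1.   ] yang 0.868 Fb [0.5 0.1] 0.2 grip 0.6525175477029713 0.0 j [-0.15  0.6   1.69 -0.    0.85 -1.02]
top area 1851 centre px [224.5 176.4]
[253. 179.] [array([ 59., -73.])]
[224. 205.] [array([-34., -62.])]
[203. 186.] [array([-33.,   8.])]
[202. 166.] [array([ 1., 44.])]
[220. 147.] [array([65., 43.])]
scene area 927 centre px [272.  173.7]
[290. 185.] [array([ 61., -75.])]
[256. 188.] [array([-33., -73.])]
[256. 162.] [array([-31.,  41.])]
[286. 159.] [array([59., 42.])]
```

```bash
python3 -m jog '[{"delta_pos":[10.5,-6.8,0.5],"angular":[0,0,0],"fingers":0.65},{"delta_pos":[18,-11.7,1],"angular":[0,0,0],"fingers":0.65},{"delta_pos":[24,-15.6,1],"angular":[0,0,0],"fingers":0.65},{"delta_pos":[30,-19.5,1],"angular":[0,0,0],"fingers":0.65},{"delta_pos":[35.5,-23,1],"angular":[0,0,0],"fingers":0.65},{"delta_pos":[40.5,-26.2,1],"angular":[0,0,0],"fingers":0.65},{"delta_pos":[45,-29.2,1],"angular":[0,0,0],"fingers":0.65},{"delta_pos":[48.5,-31.5,1],"angular":[0,0,0],"fingers":0.65},{"delta_pos":[50,-32.4,1],"angular":[0,0,0],"fingers":0.65}]' >/dev/null
python3 -c "from h import *;st()"
python3 -m jog '[{"delta_pos":[1.1,-1,0],"angular":[0,0,0],"fingers":0.65},{"delta_pos":[2.3,-2,0],"angular":[0,0,0],"fingers":0.65},{"delta_pos":[3,-2.6,0],"angular":[0,0,0],"fingers":0.65}]' >/dev/null
python3 -c "from h import *;st()"
```

```text
t 17.7 pos [582.1   4.2  35. ] board [-1.   0.6] ztool [-0.002 -0.    -1.   ] yang 0.868 Fb [-5.5  0.4] 7.9 grip 0.6536248352550262 4.935838810633868 j [-0.19  0.68  1.53 -0.    0.93 -1.06]
t 18.075 pos [583.2   3.3  35. ] board [0.5 0.7] ztool [-0.007  0.002 -1.   ] yang 0.868 Fb [-19.2   0.2] 16.5 grip 0.6506467145536163 12.697249688208103 j [-0.2   0.68  1.53  0.    0.94 -1.06]
```

```bash
python3 -m jog '[{"delta_pos":[-20,17,0],"angular":[0,0,0],"fingers":0.65},{"delta_pos":[-25,21,60],"angular":[0,0,0],"fingers":0.8},{"delta_pos":[-25,21,120],"angular":[0,0,0],"fingers":1},{"delta_pos":[-30,0,180],"angular":[0,0,0],"fingers":1}]' >/dev/null
python3 - <<'E'
from h import *
import pickle
Cs=[pickle.load(open(n+'0.pkl','rb')) for n in('top','scene')]
ctr=np.array([444,-335.6])
M=[]
for c in Cs:
    im=c['pixels'];hsv=cv2.cvtColor(im,cv2.COLOR_BGR2HSV)
    u=proj(c,[[*ctr,120]])[0].astype(int)
    m=cv2.inRange(hsv,(15,55,110),(35,255,255));roi=np.zeros_like(m);cv2.circle(roi,tuple(int(v) for v in u),26 if c is Cs[1] else 16,255,-1);m&=roi
    k,l,s,_=cv2.connectedComponentsWithStats(m);i=1+np.argmax(s[1:,4]);M.append(l==i);print(u,s[i])
def model(c,x,y,a):
    P=[]
    C,S=np.cos(a),np.sin(a)
    for t in np.linspace(0,2*np.pi,48,endpoint=False):
        X=16.5*np.cos(t);X,Y=16.5*np.cos(t),np.clip(16.5*np.sin(t),-12,12)
        for z,k in((94,1),(150,1),(158,.72)): P.append([x+k*(C*X-S*Y),y+k*(S*X+C*Y),z])
    for t in np.linspace(0,2*np.pi,24): P.append([x+14.5*np.cos(t),y+14.5*np.sin(t),73])
    P=proj(c,P); m=np.zeros((400*4,640*4),np.uint8)
    cv2.fillConvexPoly(m,cv2.convexHull((P*4+1.5).astype(np.int32)),255)
    return cv2.resize(m,(640,400),interpolation=cv2.INTER_AREA)/255.
best=[]
for a in np.arange(0,np.pi,.1):
  r=[]
  for i,(c,m) in enumerate(zip(Cs,M)):
    bb=max((1-np.minimum(mm:=model(c,ctr[0]+dx,ctr[1]+dy,a),m).sum()/np.maximum(mm,m).sum())*-1+1 for dx in(-3,0,3) for dy in(-3,0,3)); r.append(bb)
  print(round(a,2),np.round(r,3))
E
python3 pan.py
```

```text
[358 233] [350 225  16  16 176]
[322 236] [313 223  36  35 649]
0.0 [0.787 0.637]
0.1 [0.782 0.634]
0.2 [0.779 0.63 ]
0.3 [0.77 0.62]
0.4 [0.767 0.607]
0.5 [0.758 0.596]
0.6 [0.753 0.582]
0.7 [0.754 0.572]
0.8 [0.754 0.575]
0.9 [0.757 0.587]
1.0 [0.759 0.6  ]
1.1 [0.765 0.61 ]
1.2 [0.764 0.618]
1.3 [0.766 0.623]
1.4 [0.767 0.629]
1.5 [0.763 0.631]
1.6 [0.76  0.632]
1.7 [0.758 0.632]
1.8 [0.757 0.632]
1.9 [0.758 0.633]
2.0 [0.759 0.632]
2.1 [0.768 0.633]
2.2 [0.776 0.633]
2.3 [0.782 0.634]
2.4 [0.792 0.633]
2.5 [0.801 0.633]
2.6 [0.809 0.634]
2.7 [0.808 0.633]
2.8 [0.804 0.634]
2.9 [0.801 0.636]
3.0 [0.797 0.636]
3.1 [0.79  0.637]
t 18.575 pos [555.2   2.2 215.6] board [-20.2 -18.2] ztool [ 0.    -0.001 -1.   ] yang 0.87 Fb [ 0.2 -0.4] 0.9 grip 1.003577856728127 0.0 j [-0.21  0.41  1.45 -0.    1.28 -1.08]
top area 2251 centre px [235.9 158.6]
[270. 156.] [array([129., -63.])]
[239. 190.] [array([ 17., -63.])]
[204. 161.] [array([13., 52.])]
[233. 126.] [array([126.,  59.])]
scene area 1004 centre px [289.7 170.4]
[310. 182.] [array([120., -62.])]
[273. 185.] [array([ 14., -58.])]
[271. 159.] [array([14., 60.])]
[306. 156.] [array([122.,  58.])]
```

```bash
python3 -m jog '[{"delta_pos":[-111,-338,-5],"angular":[0,0,0.25],"fingers":0.6},{"delta_pos":[-111,-338,-5],"angular":[0,0,0.25],"fingers":0.6},{"delta_pos":[-111,-338,-5],"angular":[0,0,0.25],"fingers":0.6},{"delta_pos":[-111,-338,-5],"angular":[0,0,0.25],"fingers":0.6},{"delta_pos":[-111,-338,-5],"angular":[0,0,0.25],"fingers":0.6},{"delta_pos":[-111,-338,-5],"angular":[0,0,0.25],"fingers":0.6},{"delta_pos":[-111,-338,-5],"angular":[0,0,0.25],"fingers":0.6}]' >/dev/null
python3 - <<'E'
from h import *
import pickle
st()
T=pickle.load(open('top0.pkl','rb'));S=pickle.load(open('scene0.pkl','rb'))
r=tri(T,(413,256),S,(346,252))[0];print('decoy butt',Rb@r[:2]+B,r[2])
r=tri(T,(358.5,232),S,(323,226))[0];print('turnscrew butt',Rb@r[:2]+B,r[2])
d=cap('scene');c=cap('top')
cv2.imwrite('pics/v6.png',np.hstack([cv2.resize(d['pixels'][160:310,260:400],None,fx=4,fy=4,interpolation=3)[:,:400],cv2.resize(c['pixels'][170:320,300:440],None,fx=4,fy=4,interpolation=3)[:,:400]]))
E
```

```text
t 19.55 pos [ 442.8 -339.   207.4] board [ 114.5 -351.3] ztool [-0.001 -0.001 -1.   ] yang 1.114 Fb [0.1 0.5] -0.5 grip 0.5961462410245811 0.0 j [-0.86  0.42  1.46 -0.    1.27 -1.98]
decoy butt [ 393.3971667  -434.52438118] 205.7
turnscrew butt [ 444.57656521 -334.63739921] 153.0
```

View pics/v6.png

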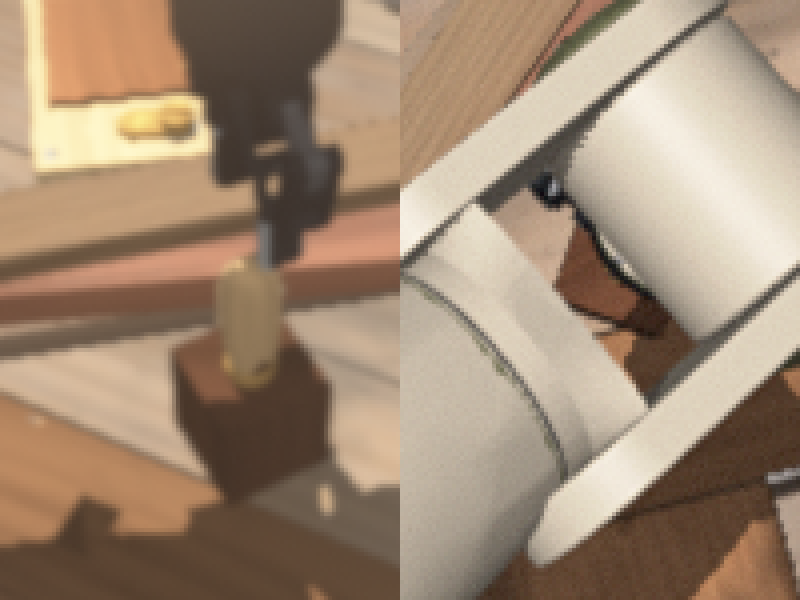

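The turnscrew stands in its stand below the jaws (scene crop (250,320)). The panel looks home. The bigger decoy no longer shows where it stood, so I check where it is.

```bash
python3 - <<'E'
from h import *
import pickle
S=pickle.load(open('scene0.pkl','rb'));c=cap('scene');
def ys(im):
    m=cv2.inRange(cv2.cvtColor(im,cv2.COLOR_BGR2HSV),(14,60,100),(35,255,255));k,l,s,ce=cv2.connectedComponentsWithStats(m)
    return [(s[i].tolist()) for i in range(1,k) if s[i,4]>60 and s[i,1]>200]
print(ys(S['pixels']));print(ys(c['pixels']))
d=cv2.absdiff(S['pixels'],c['pixels']).max(2)>60
k,l,s,_=cv2.connectedComponentsWithStats(d.astype(np.uint8));print([x.tolist() for x in s[1:] if x[4]>60])
print(c['pixels'][255:310:10,345].tolist(),S['pixels'][255:310:10,345].tolist())
E
```

```text
[[482, 217, 11, 9, 71], [522, 227, 118, 53, 2464], [609, 282, 29, 8, 107], [622, 297, 18, 9, 92], [374, 313, 62, 19, 359]]
[[0, 203, 26, 46, 832], [481, 218, 10, 8, 71], [522, 227, 118, 53, 2444], [610, 282, 28, 8, 106], [622, 297, 18, 9, 92], [242, 311, 17, 17, 65]]
[[0, 0, 90, 215, 7685], [73, 0, 278, 125, 16917], [271, 115, 74, 98, 3479], [95, 139, 16, 28, 161], [68, 157, 21, 11, 126], [75, 174, 18, 22, 177], [224, 192, 30, 7, 115], [44, 207, 22, 26, 134], [316, 215, 22, 17, 161], [17, 220, 24, 55, 758], [85, 236, 49, 63, 1699], [147, 239, 29, 25, 407], [66, 240, 27, 31, 368], [334, 249, 19, 27, 251], [179, 254, 66, 40, 1368], [347, 260, 10, 21, 113], [346, 280, 38, 44, 1012], [247, 285, 111, 58, 2607], [109, 300, 12, 23, 106], [97, 302, 32, 62, 697], [230, 306, 82, 40, 1885], [387, 321, 10, 13, 66], [397, 323, 34, 26, 539], [360, 329, 28, 14, 214], [0, 334, 25, 48, 882], [445, 337, 9, 14, 67], [390, 341, 64, 21, 355], [170, 344, 19, 16, 166], [187, 368, 17, 22, 195], [17, 370, 73, 25, 964], [202, 372, 42, 28, 658]]
[[137, 157, 177], [151, 180, 208], [143, 169, 194], [80, 96, 112], [68, 83, 101], [55, 74, 97]] [[172, 229, 249], [130, 177, 214], [91, 123, 148], [86, 117, 141], [78, 109, 133], [96, 115, 139]]
```

```bash
python3 -m jog '[{"delta_pos":[0,0,0],"angular":[0,0,0],"fingers":0.6},{"delta_pos":[0,0,0],"angular":[0,0,0],"fingers":0.6}]' >/dev/null
python3 -c "from h import *;st()"
```

```text
t 19.95 pos [ 444.5 -335.3  208.5] board [ 113.4 -347.4] ztool [-0.001 -0.001 -1.   ] yang 1.119 Fb [-0.9 -0. ] -0.1 grip 0.5974338457736293 0.0 j [-0.86  0.41  1.46 -0.    1.27 -1.98]
```

```bash
python3 -m jog '[{"delta_pos":[0,0,-50],"angular":[0,0,0],"fingers":0.6},{"delta_pos":[0,0,-80],"angular":[0,0,0],"fingers":0.6},{"delta_pos":[0,0,-89],"angular":[0,0,0],"fingers":0.6},{"delta_pos":[0,0,-89],"angular":[0,0,0],"fingers":0.6}]' >/dev/null
python3 -c "from h import *;st()"
python3 -m jog '[{"delta_pos":[0,0,0],"angular":[0,0,0],"fingers":0},{"delta_pos":[0,0,0],"angular":[0,0,0],"fingers":0},{"delta_pos":[0,0,0],"angular":[0,0,0],"fingers":0},{"delta_pos":[0,0,0],"angular":[0,0,0],"fingers":0}]' 60 >/dev/null
python3 -c "from h import *;st()"
```

```text
t 20.45 pos [ 444.3 -336.1  119.9] board [ 113.9 -348.1] ztool [-0.    -0.002 -1.   ] yang 1.118 Fb [-0.3 -0.2] 0.4 grip 0.6008105038571978 0.0 j [-0.86  0.51  1.56 -0.    1.07 -1.98]
t 20.95 pos [ 444.5 -336.5  120.8] board [ 114.3 -348.3] ztool [ 0.001 -0.003 -1.   ] yang 1.118 Fb [-1.1 -0.6] 6.9 grip 0.27066903587033675 57.764828101499006 j [-0.86  0.51  1.56 -0.    1.07 -1.98]
```

```bash
python3 -m jog '[{"delta_pos":[0,0,50],"angular":[0,0,0],"fingers":0},{"delta_pos":[0,0,105],"angular":[0,0,0],"fingers":0},{"delta_pos":[40,53,115],"angular":[0,0,-0.15],"fingers":0},{"delta_pos":[77,102,115],"angular":[0,0,-0.3],"fingers":0},{"delta_pos":[114,151,115],"angular":[0,0,-0.47],"fingers":0},{"delta_pos":[150.2,199.4,115],"angular":[0,0,-0.47],"fingers":0},{"delta_pos":[150.2,199.4,115],"angular":[0,0,-0.47],"fingers":0},{"delta_pos":[150.2,199.4,40],"angular":[0,0,-0.47],"fingers":0},{"delta_pos":[150.2,199.4,30],"angular":[0,0,-0.47],"fingers":0},{"delta_pos":[150.2,199.4,30],"angular":[0,0,-0.47],"fingers":0}]' >/dev/null
python3 - <<'E'
from h import *
st();d=cap('scene');c=cap('top')
u=proj(d,[[594.7,-137.1,40]])[0];v=proj(c,[[594.7,-137.1,40]])[0];print(u,v)
f=lambda i,u:cv2.resize(i['pixels'][int(u[1])-30:int(u[1])+20,int(u[0])-25:int(u[0])+25],None,fx=8,fy=8,interpolation=3)
cv2.imwrite('pics/v7.png',np.hstack([f(d,u),f(c,v)]))
E
```

```text
t 22.2 pos [ 593.2 -137.1  148.1] board [  98.8 -100. ] ztool [-0.004  0.    -1.   ] yang 0.647 Fb [-0.7  0.1] -0.1 grip 0.2753387662855501 58.73409003659617 j [-0.42  0.59  1.36 -0.    1.2  -1.07]
[304.39095008 185.35189497] [271.78967432 171.89171719]
```

View pics/v7.png

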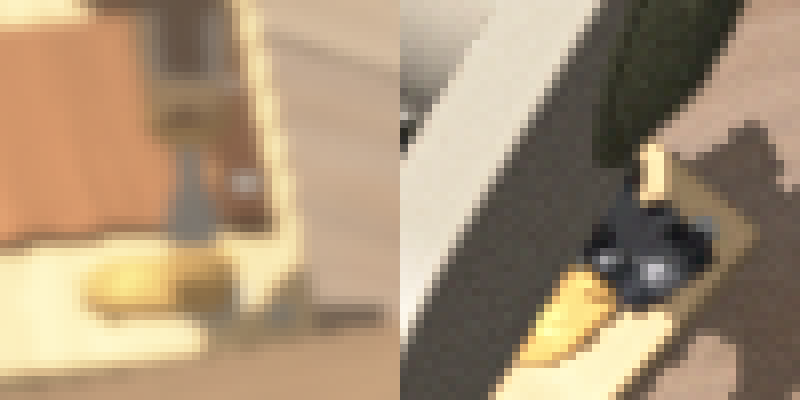

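The scene half shows the blade at about (197,240), just above the hub (centre about (207,280)). It sits some 2–3 mm short along the slot. I correct that and lower.

```bash
python3 -m jog '[{"delta_pos":[1.5,-2,0],"angular":[0,0,0],"fingers":0},{"delta_pos":[1.5,-2,-4],"angular":[0,0,0],"fingers":0},{"delta_pos":[1.5,-2,-8],"angular":[0,0,0],"fingers":0}]' >/dev/null
python3 -c "from h import *;st()"
python3 -m jog '[{"delta_pos":[0,0,-2],"angular":[0,0,0],"fingers":0},{"delta_pos":[0,0,-4],"angular":[0,0,0],"fingers":0},{"delta_pos":[0,0,-4],"angular":[0,0,0],"fingers":0}]' >/dev/null
python3 -c "from h import *;st()"
python3 -m jog '[{"delta_pos":[0,0,-1.5],"angular":[0,0,0],"fingers":0},{"delta_pos":[0,0,-3],"angular":[0,0,0],"fingers":0},{"delta_pos":[0,0,-3],"angular":[0,0,0],"fingers":0}]' >/dev/null
python3 -c "from h import *;st()"
```

```text
t 22.675 pos [ 595.8 -138.7  141.4] board [101.8 -99.6] ztool [-0.001 -0.001 -1.   ] yang 0.648 Fb [0.5 0.1] -1.5 grip 0.27875355324161566 58.76100832654629 j [-0.42  0.6   1.36 -0.    1.19 -1.07]
t 23.05 pos [ 595.7 -138.6  137.2] board [101.7 -99.6] ztool [-0.001 -0.001 -1.   ] yang 0.648 Fb [ 0.3 -0. ] -1.6 grip 0.27344206025422557 58.76082720060367 j [-0.42  0.6   1.36 -0.    1.18 -1.07]
t 23.425 pos [ 595.7 -138.6  134.3] board [101.7 -99.6] ztool [-0.001 -0.001 -1.   ] yang 0.648 Fb [0.  0.2] -1.2 grip 0.27170092985339106 58.757644832949154 j [-0.42  0.6   1.36 -0.    1.17 -1.07]
```

```bash
python3 -m jog '[{"delta_pos":[0,0,-1.5],"angular":[0,0,0],"fingers":0},{"delta_pos":[0,0,-3],"angular":[0,0,0],"fingers":0},{"delta_pos":[0,0,-3],"angular":[0,0,0],"fingers":0}]' >/dev/null
python3 -c "from h import *;st()"
python3 -m jog '[{"delta_pos":[0,0,0],"angular":[0,0,-0.1],"fingers":0},{"delta_pos":[0,0,0],"angular":[0,0,-0.2],"fingers":0},{"delta_pos":[0,0,0],"angular":[0,0,-0.3],"fingers":0}]'  | grep -i force
python3 -c "from h import *;st();print(ctrl.sense()['wrist_torque'])"
```

```text
t 23.8 pos [ 595.8 -138.6  131.3] board [101.8 -99.5] ztool [-0.001 -0.001 -1.   ] yang 0.648 Fb [-0.  -0.2] -1.3 grip 0.2775752224865553 58.82254795578774 j [-0.42  0.61  1.37 -0.    1.17 -1.07]
force: [-0.1, -0.7, -1.7]
grip_force: 59.7
t 24.175 pos [ 595.9 -138.6  131.4] board [101.9 -99.5] ztool [-0.001 -0.    -1.   ] yang 0.345 Fb [ 0.4 -0.6] -1.7 grip 0.2767321201124559 59.6871006663423 j [-0.42  0.61  1.37 -0.    1.17 -0.76]
[ 0.03664039 -0.10755297  0.06642508]
```

```bash
python3 -m jog '[{"delta_pos":[0,0,0],"angular":[0,0,-0.1],"fingers":0},{"delta_pos":[0,0,0],"angular":[0,0,-0.2],"fingers":0},{"delta_pos":[0,0,0],"angular":[0,0,-0.3],"fingers":0},{"delta_pos":[0,0,0],"angular":[0,0,-0.4],"fingers":0},{"delta_pos":[0,0,0],"angular":[0,0,-0.5],"fingers":0}]' >/dev/null
python3 -c "from h import *;st();print(ctrl.sense()['wrist_torque'])"
python3 -m jog '[{"delta_pos":[0,0,0],"angular":[0,0,-0.1],"fingers":0},{"delta_pos":[0,0,0],"angular":[0,0,-0.2],"fingers":0},{"delta_pos":[0,0,0],"angular":[0,0,-0.25],"fingers":0}]' >/dev/null
python3 -c "from h import *;st();print(ctrl.sense()['wrist_torque'])"
```

```text
t 24.8 pos [ 594.9 -138.7  131.3] board [ 101.2 -100.2] ztool [-0.004  0.    -1.   ] yang -0.155 Fb [-3.  -3.5] 1.4 grip 0.2756065126671688 60.11303489212878 j [-0.42  0.61  1.37 -0.    1.17 -0.26]
[-0.11516962  1.12585747  0.05855788]
t 25.175 pos [ 594.5 -138.5  131.3] board [ 100.7 -100.3] ztool [-0.005  0.001 -1.   ] yang -0.403 Fb [-4.4 -3.9] 2.9 grip 0.27597535794059924 61.34480314096436 j [-0.42  0.61  1.37 -0.    1.17 -0.02]
[0.10408708 1.57601767 0.17962903]
```

```bash
python3 -m jog '[{"delta_pos":[0,0,0],"angular":[0,0,-0.08],"fingers":0},{"delta_pos":[0,0,0],"angular":[0,0,-0.15],"fingers":0},{"delta_pos":[0,0,0],"angular":[0,0,-0.15],"fingers":0}]' >/dev/null
python3 -c "from h import *;st();print(ctrl.sense()['wrist_torque'])"
python3 -m jog '[{"delta_pos":[0,0,0],"angular":[0,0,-0.08],"fingers":0},{"delta_pos":[0,0,0],"angular":[0,0,-0.15],"fingers":0},{"delta_pos":[0,0,0],"angular":[0,0,-0.15],"fingers":0}]' >/dev/null
python3 -c "from h import *;st();print(ctrl.sense()['wrist_torque'])"
```

```text
t 25.55 pos [ 594.3 -138.4  131.3] board [ 100.5 -100.3] ztool [-0.006  0.002 -1.   ] yang -0.552 Fb [-5.3 -3.6] 2.9 grip 0.2773040293486374 60.89101229561493 j [-0.42  0.61  1.37 -0.    1.17  0.13]
[0.26827166 1.73519358 0.1798036 ]
t 25.925 pos [ 594.2 -138.   131.3] board [ 100.2 -100.1] ztool [-0.006  0.003 -1.   ] yang -0.702 Fb [-7.  -3.4] 4.0 grip 0.27587577619199627 58.30624580383301 j [-0.42  0.61  1.37 -0.    1.17  0.28]
[0.63455426 1.91973118 0.31578191]
```

```bash
python3 -m jog '[{"delta_pos":[0,0,0],"angular":[0,0,-0.06],"fingers":0},{"delta_pos":[0,0,0],"angular":[0,0,-0.12],"fingers":0},{"delta_pos":[0,0,0],"angular":[0,0,-0.12],"fingers":0},{"delta_pos":[0,0,0],"angular":[0,0,-0.12],"fingers":0}]' >/dev/null
python3 -c "
import h
h.at_=h.at
h.at=lambda c,u,z:h.at_(c,u,25)
import pan;pan.at=h.at;h.st();print(h.ctrl.sense()['wrist_torque']);pan.pan('top');pan.pan('scene')"
```

```text
t 26.425 pos [ 594.1 -138.   131.3] board [ 100.1 -100.1] ztool [-0.006  0.003 -1.   ] yang -0.82 Fb [-8.5 -3.9] 5.3 grip 0.2759878485216306 61.36570930480957 j [-0.42  0.61  1.37 -0.    1.17  0.4 ]
[0.7250206  2.12123224 0.64868505]
top area 148 centre px [229.7 150.2]
[242. 158.] [array([ 80., -17.])]
[220. 149.] [array([61., 40.])]
[220. 144.] [array([70., 48.])]
scene area 717 centre px [284.3 170. ]
[301. 180.] [array([ 94., -59.])]
[272. 183.] [array([ 12., -60.])]
[270. 159.] [array([11., 49.])]
[292. 155.] [array([79., 58.])]
```

```bash
python3 -m jog '[{"delta_pos":[0,0,0],"angular":[0,0,0.1],"fingers":0},{"delta_pos":[0,0,0],"angular":[0,0,0.14],"fingers":0},{"delta_pos":[0,0,0],"angular":[0,0,0.14],"fingers":0}]' >/dev/null
python3 -c "from h import *;st();print(ctrl.sense()['wrist_torque'])"
```

```text
t 26.9 pos [ 594.2 -138.   131.3] board [ 100.2 -100.1] ztool [-0.006  0.003 -1.   ] yang -0.681 Fb [-7.6 -2.7] 3.6 grip 0.2763826061521125 58.767549991607666 j [-0.42  0.61  1.37 -0.    1.17  0.26]
[0.65693752 1.93383624 0.23214392]
```

```bash
python3 -m jog '[{"delta_pos":[0,0,0],"angular":[0,0,0.07],"fingers":0},{"delta_pos":[0,0,0],"angular":[0,0,0.07],"fingers":0}]' >/dev/null
python3 -c "from h import *;print(ctrl.sense()['wrist_torque'])"
python3 -m jog '[{"delta_pos":[0,0,6],"angular":[0,0,0.07],"fingers":0},{"delta_pos":[0,0,12],"angular":[0,0,0.07],"fingers":0},{"delta_pos":[0,0,40],"angular":[0,0,0.07],"fingers":0},{"delta_pos":[0,0,90],"angular":[0,0,0.07],"fingers":0},{"delta_pos":[0,0,110],"angular":[0,0,0.07],"fingers":0},{"delta_pos":[0,0,110],"angular":[0,0,0.07],"fingers":0}]' >/dev/null
python3 -c "
import h
h.at_=h.at
h.at=lambda c,u,z:h.at_(c,u,25)
import pan;pan.at=h.at;h.st();pan.pan('top');pan.pan('scene')"
```

```text
[0.54906268 1.75938764 0.10991652]
t 27.9 pos [ 596.2 -138.8  243. ] board [102.3 -99.4] ztool [ 0.002 -0.001 -1.   ] yang -0.543 Fb [-1.2  0.1] -2.0 grip 0.2721681355458647 59.24024820327759 j [-0.42  0.51  1.22  0.    1.41  0.12]
top area 347 centre px [223.8 142.7]
[230. 154.] [array([68., 12.])]
[213. 147.] [array([54., 56.])]
[218. 128.] [array([97., 80.])]
[235. 144.] [array([95., 20.])]
scene area 956 centre px [288.6 169.1]
[310. 175.] [array([122., -42.])]
[306. 180.] [array([108., -62.])]
[272. 183.] [array([ 12., -60.])]
[270. 159.] [array([11., 49.])]
[300. 154.] [array([104.,  60.])]
```

```bash
python3 -m jog '[{"delta_pos":[-25,-33,0],"angular":[0,0,0.18],"fingers":0},{"delta_pos":[-50,-66,0],"angular":[0,0,0.36],"fingers":0},{"delta_pos":[-75,-99,0],"angular":[0,0,0.54],"fingers":0},{"delta_pos":[-100,-132,0],"angular":[0,0,0.72],"fingers":0},{"delta_pos":[-126,-165,0],"angular":[0,0,0.9],"fingers":0},{"delta_pos":[-151.6,-198,0],"angular":[0,0,1.08],"fingers":0},{"delta_pos":[-151.6,-198,0],"angular":[0,0,1.26],"fingers":0},{"delta_pos":[-151.6,-198,0],"angular":[0,0,1.44],"fingers":0},{"delta_pos":[-151.6,-198,0],"angular":[0,0,1.62],"fingers":0},{"delta_pos":[-151.6,-198,0],"angular":[0,0,1.66],"fingers":0}]' >/dev/null
python3 -m jog '[{"delta_pos":[0,0,-20],"angular":[0,0,0],"fingers":0},{"delta_pos":[0,0,-40],"angular":[0,0,0],"fingers":0},{"delta_pos":[0,0,-40],"angular":[0,0,0],"fingers":0}]' >/dev/null
python3 - <<'E'
from h import *
st();c=cap('scene')
# tip & collar check: brass/steel shaft in scene vs expected for upright turnscrew on the hole axis
p=np.array(ctrl.sense()['eef_pos']);print(proj(c,[[p[0],p[1],p[2]-104.8],[p[0],p[1],p[2]-50],[444.5,-336,72]]))
u=proj(c,[[p[0],p[1],p[2]-104.8]])[0].astype(int)
g=cv2.cvtColor(c['pixels'],cv2.COLOR_BGR2GRAY)
hsv=cv2.cvtColor(c['pixels'],cv2.COLOR_BGR2HSV)
for r in range(u[1]-22,u[1]+6,3): print(r,g[r,u[0]-12:u[0]+13].tolist())
E
```

```text
t 29.625 pos [ 443.4 -335.9  199.1] board [ 113.  -348.5] ztool [-0.004  0.003 -1.   ] yang 1.118 Fb [-0.5 -0. ] -0.1 grip 0.27403777946295865 59.17729675769806 j [-0.86  0.42  1.47 -0.    1.25 -1.98]
[[322.94819826 243.92356507]
 [322.93035207 227.47386635]
 [323.03039438 250.28623676]]
221 [144, 146, 148, 146, 136, 124, 120, 122, 123, 119, 111, 112, 107, 87, 65, 57, 57, 57, 58, 64, 89, 124, 149, 159, 162]
224 [167, 168, 168, 166, 158, 137, 121, 118, 122, 123, 122, 120, 115, 102, 88, 83, 90, 103, 124, 145, 160, 168, 170, 171, 172]
227 [160, 162, 162, 162, 152, 131, 115, 114, 118, 123, 124, 123, 119, 110, 101, 102, 106, 111, 121, 130, 131, 130, 126, 124, 122]
230 [101, 99, 98, 99, 98, 99, 102, 105, 109, 112, 108, 98, 90, 86, 89, 95, 100, 103, 104, 99, 94, 94, 93, 94, 93]
233 [92, 91, 91, 91, 91, 91, 93, 97, 103, 106, 108, 108, 109, 110, 108, 102, 98, 94, 91, 90, 90, 89, 90, 89, 89]
236 [90, 91, 91, 91, 91, 91, 90, 91, 91, 98, 107, 114, 114, 111, 103, 100, 104, 105, 104, 97, 91, 90, 90, 91, 91]
239 [92, 91, 91, 91, 90, 89, 91, 99, 106, 108, 110, 114, 113, 110, 106, 101, 99, 98, 100, 103, 115, 135, 155, 164, 167]
242 [138, 130, 118, 107, 101, 98, 99, 108, 115, 115, 112, 111, 110, 110, 108, 104, 98, 96, 94, 95, 97, 103, 122, 147, 163]
245 [98, 95, 95, 94, 94, 95, 96, 103, 108, 111, 109, 107, 106, 105, 102, 99, 95, 92, 90, 87, 83, 79, 79, 84, 102]
248 [93, 93, 92, 92, 92, 92, 90, 86, 79, 74, 70, 65, 65, 66, 66, 67, 66, 63, 61, 60, 60, 59, 59, 60, 61]
```

```bash
python3 -m jog '[{"delta_pos":[0.8,-0.5,-15],"angular":[0,0,0],"fingers":0},{"delta_pos":[0.8,-0.5,-25],"angular":[0,0,0],"fingers":0},{"delta_pos":[0.8,-0.5,-32],"angular":[0,0,0],"fingers":0},{"delta_pos":[0.8,-0.5,-36],"angular":[0,0,0],"fingers":0}]' >/dev/null
python3 -c "from h import *;st()"
```

```text
t 30.175 pos [ 444.9 -337.1  164.9] board [ 114.9 -348.5] ztool [-0.001 -0.001 -1.   ] yang 1.118 Fb [-0.7 -0.7] -1.9 grip 0.2742436723661776 59.165470004081726 j [-0.86  0.46  1.51 -0.    1.17 -1.98]
```

```bash
python3 -m jog '[{"delta_pos":[0,0.8,-12],"angular":[0,0,0],"fingers":0},{"delta_pos":[0,0.8,-24],"angular":[0,0,0],"fingers":0},{"delta_pos":[0,0.8,-34],"angular":[0,0,0],"fingers":0},{"delta_pos":[0,0.8,-41],"angular":[0,0,0],"fingers":0},{"delta_pos":[0,0.8,-43],"angular":[0,0,0],"fingers":0},{"delta_pos":[0,0.8,-43],"angular":[0,0,0],"fingers":0}]' >/dev/null
python3 -c "from h import *;st()"
```

```text
t 30.925 pos [ 445.  -336.4  122.5] board [ 114.6 -347.9] ztool [-0.001 -0.001 -1.   ] yang 1.118 Fb [ 0.2 -0. ] -1.3 grip 0.2767052785088667 59.16381597518921 j [-0.86  0.51  1.56 -0.    1.07 -1.97]
```

```bash
python3 -m jog '[{"delta_pos":[0,0,-1],"angular":[0,0,0],"fingers":0},{"delta_pos":[0,0,-2],"angular":[0,0,0],"fingers":0},{"delta_pos":[0,0,-2],"angular":[0,0,0],"fingers":0}]' >/dev/null
python3 -c "from h import *;st()"
python3 -m jog '[{"delta_pos":[0,0,-2],"angular":[0,0,0],"fingers":0.5},{"delta_pos":[0,0,-2],"angular":[0,0,0],"fingers":0.6},{"delta_pos":[0,0,-2],"angular":[0,0,0],"fingers":0.6},{"delta_pos":[0,0,-2],"angular":[0,0,0],"fingers":0.6},{"delta_pos":[0,0,30],"angular":[0,0,0],"fingers":0.6},{"delta_pos":[0,0,80],"angular":[0,0,0],"fingers":0.6},{"delta_pos":[0,0,110],"angular":[0,0,0],"fingers":0.6},{"delta_pos":[0,0,110],"angular":[0,0,0],"fingers":0.6}]' >/dev/null
python3 - <<'E'
from h import *
import pickle
st();S=pickle.load(open('scene0.pkl','rb'));c=cap('scene')
for im in(S['pixels'],c['pixels']):
    for r in (228,236,244): print(r,cv2.cvtColor(im,cv2.COLOR_BGR2GRAY)[r,308:340].tolist())
E
```

```text
t 31.3 pos [ 445.1 -336.5  120.9] board [ 114.7 -347.9] ztool [-0.    -0.002 -1.   ] yang 1.118 Fb [-1.2 -0.4] 2.6 grip 0.27511128010229907 59.71803903579712 j [-0.86  0.51  1.56 -0.    1.07 -1.97]
t 32.3 pos [ 445.5 -336.9  232.5] board [ 115.2 -348. ] ztool [ 0.002 -0.005 -1.   ] yang 1.118 Fb [-0.4  0.6] -0.0 grip 0.5989258197366435 0.0 j [-0.86  0.4   1.42 -0.    1.32 -1.97]
228 [154, 154, 153, 153, 152, 153, 157, 172, 192, 207, 219, 227, 231, 233, 229, 223, 211, 197, 187, 175, 162, 144, 124, 110, 104, 102, 101, 101, 100, 99, 99, 99]
236 [92, 93, 93, 93, 94, 102, 115, 122, 124, 127, 129, 130, 128, 125, 124, 126, 127, 127, 126, 122, 122, 118, 106, 95, 93, 93, 93, 92, 92, 97, 106, 112]
244 [130, 121, 112, 105, 98, 96, 97, 104, 111, 118, 120, 123, 123, 123, 123, 123, 124, 123, 122, 119, 117, 110, 102, 97, 100, 114, 134, 153, 165, 169, 171, 171]
228 [157, 157, 157, 156, 156, 156, 158, 170, 183, 189, 187, 184, 175, 161, 150, 143, 138, 136, 137, 136, 133, 127, 118, 109, 105, 102, 102, 101, 101, 100, 100, 99]
236 [92, 93, 93, 94, 94, 94, 102, 112, 120, 123, 127, 128, 128, 129, 130, 132, 133, 132, 128, 126, 128, 130, 125, 110, 98, 94, 93, 93, 93, 98, 108, 114]
244 [133, 124, 114, 106, 100, 98, 100, 108, 114, 118, 123, 126, 127, 128, 128, 128, 129, 128, 126, 124, 122, 114, 104, 98, 101, 115, 137, 157, 169, 173, 176, 177]
```

```bash
python3 -m jog '[{"delta_pos":[0,0,60],"angular":[0,0,0],"fingers":0.6},{"delta_pos":[0,60,80],"angular":[0,0,0],"fingers":0.6},{"delta_pos":[0,120,80],"angular":[0,0,0],"fingers":0.6},{"delta_pos":[-60,240,80],"angular":[0,0,0],"fingers":0.6},{"delta_pos":[-100,400,80],"angular":[0,0,0],"fingers":0.6},{"delta_pos":[-100,400,80],"angular":[0,0,0],"fingers":0.6},{"delta_pos":[-100,400,80],"angular":[0,0,0],"fingers":0.6},{"delta_pos":[-100,400,80],"angular":[0,0,0],"fingers":0.6},{"delta_pos":[-100,400,80],"angular":[0,0,0],"fingers":0.6},{"delta_pos":[-100,400,80],"angular":[0,0,0],"fingers":0.6}]' >/dev/null
python3 - <<'E'
import h
h.at_=h.at
h.at=lambda c,u,z:h.at_(c,u,25)
import pan;pan.at=h.at;h.st()
from h import *
from scipy.optimize import least_squares
T=pan.pan('top')[0]
import pickle
C0=pickle.load(open('top0.pkl','rb'))
# pencil/plane unchanged and clamp: brass mask in board coords z=30
hsv=cv2.cvtColor(T['pixels'],cv2.COLOR_BGR2HSV)
m=cv2.inRange(hsv,(18,130,120),(30,255,255));u=proj(T,[[594.7,-137,28]])[0]
r=np.zeros_like(m);cv2.circle(r,tuple(int(x) for x in u),22,255,-1);p=np.argwhere(m&r)[:,::-1]
b=np.array([Rb.T@(h.at_(T,q.astype(float),28)[:2]-B) for q in p]);print('brass',len(b),b.min(0),b.max(0))
for n in ('top','scene'):
    c0=pickle.load(open(n+'0.pkl','rb'));c=cap(n)
    d=(cv2.absdiff(c0['pixels'],c['pixels']).max(2)>50).astype(np.uint8)
    k,l,s,_=cv2.connectedComponentsWithStats(cv2.morphologyEx(d,cv2.MORPH_OPEN,np.ones((3,3))));print(n,[x.tolist() for x in s[1:] if x[4]>50])
E
```

```text
t 33.6 pos [345.   63.3 309.6] board [-220.1 -107.5] ztool [-0.002 -0.001 -1.   ] yang 1.118 Fb [ 0.4 -0.1] 0.0 grip 0.6019707762840781 0.0 j [-0.16 -0.13  1.83 -0.    1.45 -1.27]
top area 2328 centre px [233.  155.8]
[263. 150.] [array([128., -43.])]
[263. 160.] [array([109., -59.])]
[237. 188.] [array([ 17., -58.])]
[201. 159.] [array([12., 58.])]
[226. 120.] [array([125.,  79.])]
brass 40 [  82.82329491 -105.78510214] [108.32101973 -82.63190843]
top [[201, 131, 63, 59, 1976], [212, 214, 12, 9, 58], [447, 224, 39, 29, 566], [0, 238, 15, 15, 136], [0, 243, 157, 157, 12880], [48, 249, 49, 16, 329], [406, 249, 36, 22, 398], [209, 266, 20, 18, 204], [260, 273, 27, 48, 763], [219, 318, 16, 15, 147], [241, 321, 23, 15, 239], [215, 361, 54, 38, 1397], [143, 363, 39, 33, 509]]
scene [[0, 0, 106, 27, 2094], [101, 32, 35, 9, 181], [137, 35, 12, 27, 213], [112, 43, 16, 25, 306], [0, 148, 18, 23, 272], [270, 156, 37, 30, 933], [0, 180, 23, 23, 317], [25, 186, 10, 17, 138], [224, 191, 35, 8, 166], [0, 204, 26, 30, 581], [19, 206, 31, 47, 602], [68, 237, 30, 35, 535], [334, 249, 19, 27, 256], [163, 251, 12, 12, 91], [39, 252, 12, 13, 99], [199, 253, 48, 28, 643], [0, 254, 16, 15, 147], [337, 260, 20, 36, 323], [0, 262, 51, 55, 1593], [100, 278, 63, 52, 1405], [338, 295, 59, 44, 829], [397, 323, 34, 26, 569], [351, 333, 16, 7, 70], [116, 334, 10, 15, 92], [445, 337, 9, 14, 81], [390, 341, 64, 21, 439], [170, 344, 18, 16, 180], [0, 354, 9, 28, 182], [10, 362, 94, 38, 1534], [187, 368, 17, 22, 227]]
```

```bash
python3 -c "from rig import ctrl;print(ctrl.finish_job())"
```

```text
the job is handed in; nothing more can be done
None
```

I handed the job in: the panel measured face up and home, the clamp was turned tight with the turnscrew (0.65 N m at the wrist), and the turnscrew is back upright in its stand; the block plane and pencil did not move, but the larger decoy turnscrew was knocked over during the job (most likely by the arm) and now lies on the bench, and the hand-in gave no verdict.

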